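Dry the shot cups on the garden trolley

TASK

Stand every steel shot cup, mouth down as it is now, on the floor of the dryer's bay, lower the cover plate over the two locating pins until it rests flush on both end blocks, and only then press the start button fully down and let it spring back. After this short blast lay the cover flat on the bare trolley top again and stand all the cups, mouth down, back on the slate; leave the jar, tumblers and bottle opener where they are.

Things in the scene. Friction and masses are not known exactly. Their poses are not given: they have to be found in the camera images.
- dryer: fixed white air-blast dryer for small barware, 206 mm deep (x) by 280 mm long (y), standing on the trolley top. Origin at the centre of its underside, z up. Along its -x side (facing the robot at yaw 0) runs a low button deck, top 20 mm up; on its +x side lies the shallow bay between two end blocks, each 146 mm (x) by 33 mm (y), tops 62 mm up, that carry the cover
- bay (a point): centre of the bay's flat grille floor, 12 mm above the trolley top, axes as the dryer's. The bay is open above, 130 mm wide (x) by 214 mm long (y) inside; along its +x and -x sides there is only an 8 mm high lip, at its y ends stand the 50 mm high end blocks. Four cups fit in a row along y with room for fingers on their x sides; a cup stands 14 mm clear below the cover
- seat (a point): centre of the plane of the end blocks' tops, 62 mm above the trolley top, directly over the bay centre, axes as the dryer's; the cover's underside lies here when flush. The two locating pins, 10 mm thick, 12 mm high with tapered tips, stand on the end blocks at y = +123.5 mm and y = -123.5 mm from this point (x = 0)
- slate: fixed dark flat slate, 190 mm (x) by 210 mm (y), 4 mm thick, on the trolley to one side of the dryer (the cover lies to the other side); origin at the centre of its underside, z up. The cups start on it
- cover: loose aluminium cover plate, 146 mm (x) by 278 mm (y) by 8 mm thick, about 0.45 kg, lying flat on the trolley with its handle up. Origin at the centre of its underside, z up. Through holes of 13 mm at y = +123.5 and -123.5 mm (x = 0) go over the dryer's pins; it fits either way round
- cover_handle (a point): middle of the cover's black bar handle: 14 mm wide (x), 90 mm long (y), from 20 to 34 mm above the plate's underside (this point is 27 mm above it), on two feet at y = +38 and -38 mm. Grip it from above across x, with the fingertips just clear of the plate's top
- start (a joint): travel of the grey spring start button, 28 mm across, that points up from the middle of the dryer's button deck: 0 released, 0.006 m fully down; fully down takes 5 N, and it springs back by itself
- start_top (a point): centre of the start button's top face, moves down with it
- cup1: steel shot cup standing mouth down, so to the touch a closed upright cylinder, 36 mm across (rim bead 37) and 36 mm high, 70 g; origin at the centre of its underside (the rim it stands on), z up. Grip it across its sides. Two to four of the four cups are present
- cup2: steel shot cup standing mouth down, so to the touch a closed upright cylinder, 36 mm across (rim bead 37) and 36 mm high, 70 g; origin at the centre of its underside (the rim it stands on), z up. Grip it across its sides. Two to four of the four cups are present
- cup3: steel shot cup standing mouth down, so to the touch a closed upright cylinder, 36 mm across (rim bead 37) and 36 mm high, 70 g; origin at the centre of its underside (the rim it stands on), z up. Grip it across its sides. Two to four of the four cups are present
- cup4: steel shot cup standing mouth down, so to the touch a closed upright cylinder, 36 mm across (rim bead 37) and 36 mm high, 70 g; origin at the centre of its underside (the rim it stands on), z up. Grip it across its sides. Two to four of the four cups are present
- jar: bystander: screw-top glass jar of bamboo picks, 80 mm across, 116 mm high, origin at the underside centre
- tumbler1: bystander: ribbed blue tumbler, 74 mm across, 100 mm high, origin at the underside centre
- tumbler2: bystander: ribbed blue tumbler, 74 mm across, 100 mm high, origin at the underside centre
- opener: bystander: flat steel bottle opener, about 157 mm long, lying on the trolley, origin near its middle
Not all that is in view belongs to the job. What is shaped like the cup2 but black or green is not meant.

How it is judged:
By the outcome, as a careful person would: the job done as asked, in the order asked, and still so for the second after the job is handed in, with the robot touching nothing.
Of cup1, cup2, cup3, cup4 only 2 to 4 are there at a start; the rules pass over those that are not, and their reading is None.
At some moment in a run one of cup1, cup2, cup3, cup4 may be knocked a few centimetres aside while the robot is not near it.
It also fails if it takes over 210 s, if anything falls off the work surface, if the arm or the gripper's body presses on something with over 40 N, if the wrist force passes 120 N, or if a joint passes its speed limit or range.

ROBOT

A 6-joint arm with a two-finger parallel gripper is mounted at the origin on the work surface. World frame = base frame: x ahead of the robot, y to its left, z up, the work surface at z = 0. Lengths are in m, angles in rad, forces in N, time in s.
With the tool pointing down it reaches from about 0.375 to 0.975 m from the base axis. Payload 3.8 kg.
Tool frame: the origin (TCP) lies midway between the tips of the shut fingers; the grasp point (between the pads) lies 19 mm behind it (manip.pinch_z is the distance from the TCP to the grasp point, in m); z points along the fingers, y is the line along which they close (so a half turn about z gives the same grasp; the last joint's range is limited). The gripper opens to 85 mm and grips with 20 to 120 N. Pads are 22 mm wide; open, the fingers measure 114 mm over their backs; the gripper's body (76 mm by 85 mm) begins 54 mm behind the grasp point. The pads swing forward as they close: fully open they stand 13 mm farther back than shut.
Start: joints at [1.099, 0.264, 1.604, -0, 1.274, -0.037], TCP at [0.284, 0.612, 0.231] pointing down, gripper open.
Joint ranges: [-2.63, 2.63], [-0.94, 2.18], [0.31, 2.57], [-1.31, 4.45], [0, 2.66], [-2.55, 2.55]. Speed limits (rad/s): [2.57, 2.57, 3.14, 3.14, 3.14, 3.14].

INTERFACE

Orientations are given as [roll, pitch, yaw] about the fixed x, y, z axes, in that order (R = Rz(yaw) Ry(pitch) Rx(roll)).
In Python, from bench import manip, optics gives the robot as it stands.
- The arm moves only by the tool step_arm, never from a script. Its argument "targets" is a list of rows, each an object of numbers: "dx", "dy", "dz": the shift along the tool's x, y, z in cm; "wx", "wy", "wz": the turn, a rotation vector about the tool's x, y, z in degrees; "grip": the opening, from 0 (shut) to 1 (fully open). A call has 1 to 12 rows; each row shifts and turns the commanded pose from where the row before left it, along the tool's axes as they then stand; what a row does not reach is not made up. A row lasts 1/12 s, in which the tool goes at most 41.7 mm and 7.16 degrees, less where a joint would pass 70% of its speed; a pose out of reach is approached as far as the arm can. A call with a gripper value outside its range is refused whole. The fingers move at their own pace and stop on an object; the grip force is fixed at half the most. Time passes only in rows, so rows that do not move let the fingers close. It gives the time, the measured TCP pose, the force, the opening and the grip force at its end, in the units of the state.
- manip.observe(): the state, without advancing time (a new reading comes with each control period).
- optics.grab_frame(name): name is "scene" or "top"; returns (picture, depth): 384x512x3 uint8, red, green, blue; 384x512 float32, m along the optical axis (not along the pixel's ray), 0 where there is no reading.
- optics.get_calibration(name): a dict with "intrinsics" (3x3 intrinsics, pixels), "k1" (the pictures are not rectified: a ray, as slopes to the right and down, at radius r is drawn at 1 + k1 r^2 times it, then the intrinsics apply), "R" (3x3) and "t" (3): a world point X has camera coordinates R X + t. Camera axes: x right, y down, z forward; pixel columns grow to the right and rows downward; lengths in m; the calibration is good to about 2 mm. A picture is of the moment at which its call begins. get_calibration takes no time and is no camera call.
- manip.finish_job(): hands the job in; it is judged then, once.
The state is a dict: "time_s": time; "qpos": joint angles; "joint_velocities": joint speeds; "joint_torque": joint torques, N m; "ee_pos": TCP position; "tool_rot": TCP orientation; "ft_force": force on the tool from outside, world axes, zero at the start; "moment": the same for the moment, N m; "grip_width": finger opening in m; "gripper_force": force on a finger pad.
Only numpy, scipy, OpenCV 4.12 (cv2) and the standard library are available. Lean on these libraries where they do the work, as an engineer would, in place of code of your own. Each camera call takes 0.05 s, during which the arm holds its last target. There are 200 camera calls.

## Working session

There is one attempt and no reset: what is moved stays moved. The work goes in short steps, Python scripts to look and compute and a tool call to move; the robot and the scene stay as the last step left them, time stands still between calls to the robot, and variables do not carry over. Pictures are saved under pics/ and viewed, at most 14 in all, crops included, and the job is handed in when it is done.

Besides the shell and the picture viewer there is one more tool, called as a command line: name --argument value ..., lists and objects as JSON in quotes. step_arm: Moves the arm, as the interface text tells. Its arguments: {"type":"object","properties":{"targets":{"type":"array"}},"required":["targets"]}

```bash
ls; mkdir -p pics; cat > h.py <<'E'
import numpy as np, cv2
from bench import manip, optics
def grab(n):
    im,d=optics.grab_frame(n); return im,d,optics.get_calibration(n)
def rays(c,uv):
    K=np.array(c['intrinsics']);uv=np.atleast_2d(np.asarray(uv,float))
    s=cv2.undistortPoints(uv[:,None],K,np.array([c['k1'],0,0,0,0.]))[:,0]
    return np.c_[s,np.ones(len(s))]
def plane(c,uv,z):
    R=np.array(c['R']);t=np.array(c['t']);o=-R.T@t;d=rays(c,uv)@R
    return o+d*((z-o[2])/d[:,2])[:,None]
def bydepth(c,uv,dep):
    R=np.array(c['R']);t=np.array(c['t']);return (rays(c,uv)*np.asarray(dep).reshape(-1,1)-t)@R
def cloud(c,d):
    v,u=np.mgrid[:d.shape[0],:d.shape[1]]
    return bydepth(c,np.c_[u.ravel(),v.ravel()],d.ravel()).reshape(d.shape+(3,))
E
python3 - <<'E'
from h import *
for n in('top','scene'):
    im,d,c=grab(n); print(n,c); cv2.imwrite(f'pics/{n}0.png',cv2.resize(im[...,::-1],(800,600),interpolation=cv2.INTER_CUBIC)); np.savez(f'{n}0.npz',im=im,d=d)
s=manip.observe();print(s)
E
```

```text
pics
top {'intrinsics': array([[487.48043926,   0.        , 261.84638235],
       [  0.        , 487.48043926, 185.66525533],
       [  0.        ,   0.        ,   1.        ]]), 'k1': -0.03767367753010486, 'R': array([[ 0.02132645, -0.99976816, -0.00296926],
       [-0.99090353, -0.02074245, -0.13296597],
       [ 0.13287355,  0.00577794, -0.99111616]]), 't': array([-0.01164748,  0.53040028,  1.45122449])}
scene {'intrinsics': array([[458.29112197,   0.        , 256.65142189],
       [  0.        , 458.29112197, 189.38093596],
       [  0.        ,   0.        ,   1.        ]]), 'k1': -0.020521688817914954, 'R': array([[ 0.8554586 ,  0.5176577 ,  0.01486866],
       [ 0.43555228, -0.70364964, -0.56140128],
       [-0.28015137,  0.48673163, -0.82741013]]), 't': array([-0.4561951 , -0.20588173,  1.40991765])}
{'time_s': 0.1, 'qpos': array([ 1.09913062e+00,  2.64661137e-01,  1.60528968e+00, -2.45486164e-05,
        1.27372025e+00, -3.69311546e-02]), 'joint_velocities': array([-0.00194129, -0.00224442, -0.00283515, -0.00034501, -0.0007251 ,
        0.00029006]), 'joint_torque': array([ 6.22368425e-04, -5.16706324e+01, -3.68587804e+01,  8.69053360e-05,
        6.29328439e-03, -2.35675748e-05]), 'ee_pos': array([0.28400269, 0.61158214, 0.23006957]), 'tool_rot': array([-3.13951479e+00, -5.32983694e-05,  2.70686526e+00]), 'ft_force': array([-1.02234246,  0.77336143, -0.17568269]), 'moment': array([ 0.00402219,  0.00347196, -0.02489824]), 'gripper_force': 0.0, 'grip_width': 0.08534668717722121}
```

View pics/top0.png

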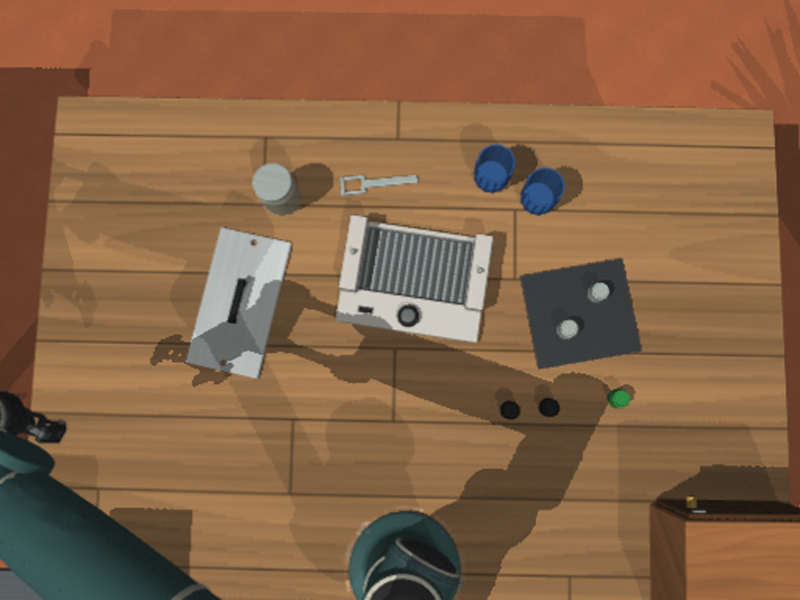

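View pics/scene0.png

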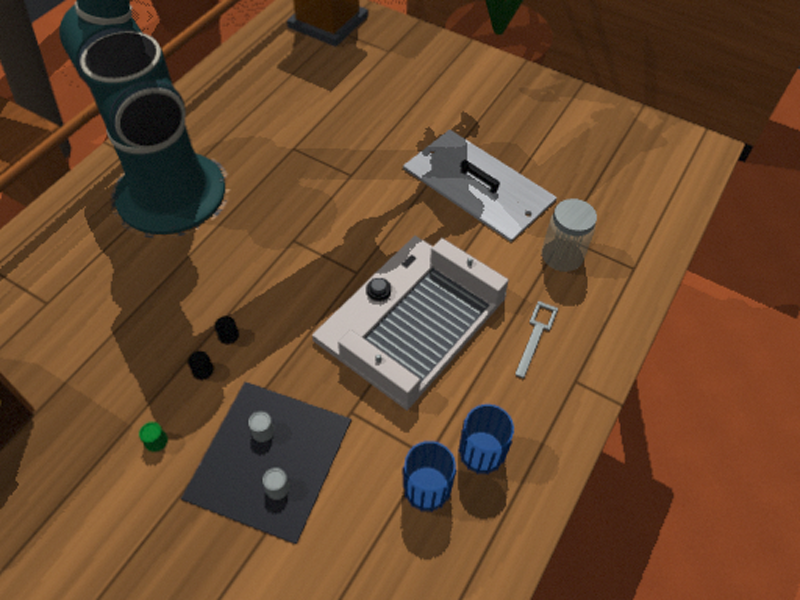

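Two silver cups on the slate, top view (600,291) and (568,328). The cover is at (240,302), the dryer bay at (417,265) and the button at (408,316).

```bash
cat > m.py <<'E'
from h import *
def load(n):
    z=np.load(f'{n}0.npz');return z['im'],z['d'],optics.get_calibration(n)
for n in('top','scene'):
    im,d,c=load(n); P=cloud(c,d); hsv=cv2.cvtColor(im,cv2.COLOR_RGB2HSV); S,V=hsv[...,1],hsv[...,2]; X,Y,Z=P[...,0],P[...,1],P[...,2]
    print(n)
    def comps(m,lo,hi):
        k,l,s,ce=cv2.connectedComponentsWithStats(m.astype(np.uint8),connectivity=4)
        return [(l==i) for i in range(1,k) if lo<s[i,4]<hi]
    # cups: points near cup top
    ok=(d>0)&(X>.3)&(X<.95)&(abs(Y)<.5)
    for m in comps(ok&(Z>.030)&(Z<.048)&(Y<-.1),15,2000):
        q=P[m]; uv=np.argwhere(m)[:,::-1]; a=plane(c,uv,.040)
        print(' cuptop?',m.sum(),q.mean(0).round(4),'ray',((a.max(0)+a.min(0))/2).round(4),(a.max(0)-a.min(0)).round(3),im[m].mean(0).round(0))
    # cover plate
    for m in comps(ok&(Z>.004)&(Z<.015)&(S<60)&(Y>.15),300,20000):
        a=plane(c,np.argwhere(m)[:,::-1],.008)[:,:2]; r=cv2.minAreaRect(a.astype(np.float32)*1000); print(' cover',m.sum(),r, np.median(Z[m]))
    for m in comps(ok&(Z>.024)&(Z<.045)&(Y>.15)&(X<.72),30,2000):
        a=plane(c,np.argwhere(m)[:,::-1],.034)[:,:2]; r=cv2.minAreaRect(a.astype(np.float32)*1000); print(' handle',m.sum(),r,np.median(Z[m]))
    for m in comps(ok&(Z>.056)&(Z<.068)&(Y>-.2)&(Y<.2),100,5000):
        a=plane(c,np.argwhere(m)[:,::-1],.062)[:,:2]; r=cv2.minAreaRect(a.astype(np.float32)*1000); print(' block',m.sum(),r,np.median(Z[m]))
    for m in comps(ok&(Z>.014)&(Z<.05)&(abs(Y)<.2)&(V<140)&(S<70)&(X<.62),40,3000):
        print(' btn?',m.sum(),P[m].mean(0).round(4),Z[m].max().round(4))
    for m in comps((d>0)&(abs(Z)<.02)&(V<85)&(S<90)&(Y<-.15)&(X>.4),2000,30000):
        a=plane(c,np.argwhere(m)[:,::-1],.004)[:,:2]; r=cv2.minAreaRect(a.astype(np.float32)*1000); print(' slate',m.sum(),r)
    cv2.imwrite(f'pics/{n}1.png',cv2.resize(im[130:260,110:350,::-1] if n=='top' else im[80:270,190:360,::-1],None,fx=3,fy=3,interpolation=cv2.INTER_CUBIC))
E
python3 m.py
```

```text
top
 cuptop? 32 [ 0.802  -0.1674  0.0383] ray [ 0.7983 -0.1651  0.04  ] [0.022 0.041 0.   ] [34. 56. 86.]
 cuptop? 37 [ 0.7506 -0.2729  0.0388] ray [ 0.7427 -0.2678  0.04  ] [0.041 0.04  0.   ] [34. 56. 87.]
 cuptop? 24 [ 0.7428 -0.1529  0.0392] ray [ 0.7446 -0.1545  0.04  ] [0.013 0.043 0.   ] [ 38.  69. 113.]
 cuptop? 16 [ 0.6994 -0.2417  0.0388] ray [ 0.6991 -0.2413  0.04  ] [0.012 0.031 0.   ] [ 39.  70. 114.]
 cuptop? 107 [ 0.5373 -0.3709  0.038 ] ray [ 0.5367 -0.3708  0.04  ] [0.031 0.034 0.   ] [148. 157. 151.]
 cuptop? 107 [ 0.4631 -0.3095  0.0377] ray [ 0.4636 -0.3093  0.04  ] [0.033 0.033 0.   ] [149. 157. 152.]
 cuptop? 104 [ 0.3293 -0.411   0.0353] ray [ 0.3292 -0.4092  0.04  ] [0.03  0.036 0.   ] [ 51. 128.  63.]
 cuptop? 81 [ 0.313  -0.2752  0.0351] ray [ 0.3134 -0.2727  0.04  ] [0.027 0.033 0.   ] [22. 22. 22.]
 cuptop? 68 [ 0.3093 -0.1981  0.0344] ray [ 0.3102 -0.198   0.04  ] [0.018 0.033 0.   ] [24. 23. 23.]
 cover 3150 ((504.7801818847656, 338.3900146484375), (146.62538146972656, 278.17974853515625), 78.43746185302734) 0.007680248912175804
 handle 145 ((504.4024047
[... 2001 characters left out ...]
0.032319385004829206
 handle 46 ((700.9140014648438, 235.59039306640625), (16.36669158935547, 43.178348541259766), 61.775489807128906) 0.03500378532106167
 block 545 ((602.682861328125, 108.67161560058594), (36.460880279541016, 146.03836059570312), 82.5536117553711) 0.06130552080797907
 block 689 ((570.8941040039062, -134.94676208496094), (34.55345916748047, 144.25045776367188), 82.1854019165039) 0.061279511764787124
 btn? 240 [0.4781 0.0893 0.0197] 0.0242
 btn? 222 [0.5743 0.0991 0.0317] 0.05
 btn? 226 [ 0.4869 -0.0023  0.0315] 0.0457
 btn? 247 [ 0.5593 -0.1478  0.0325] 0.0498
 slate 5996 ((499.51568603515625, -339.5039367675781), (189.25131225585938, 209.2998809814453), 10.973708152770996)
```

View pics/top1.png

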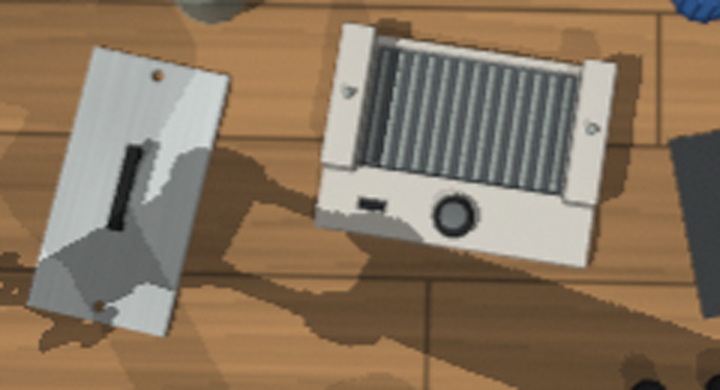

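View pics/scene1.png

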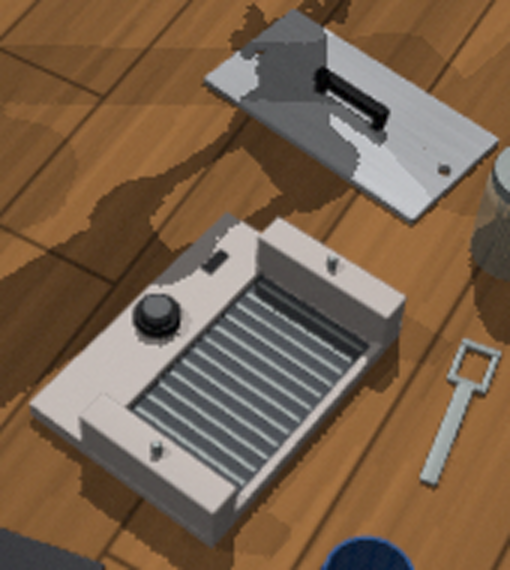

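```bash
cat >> h.py <<'E'
def go(x,y,z,psi):
    "tool-axis shift (cm) at present yaw, then turn (deg) to reach the target"
    s=manip.observe(); p=s['ee_pos']; a=s['tool_rot'][2]; d=np.array([x,y,z])-p
    print('t %.1f'%s['time_s'],'pos',p.round(4),'rpy',np.degrees(s['tool_rot']).round(2),'w %.4f'%s['grip_width'],'F',s['ft_force'].round(1),'q',np.degrees(s['qpos']).round(0))
    k=100*np.array([np.cos(a)*d[0]+np.sin(a)*d[1],np.sin(a)*d[0]-np.cos(a)*d[1],-d[2]])
    wz=-((psi-np.degrees(a)+180)%360-180); print('  dx,dy,dz cm',k.round(2),'wz',round(wz,1))
def cups(zt=.040,box=None,show=True):
    "silver cup tops, seen by each camera, zt = height of their tops"
    for n in('top','scene'):
        im,d,c=grab(n);P=cloud(c,d);X,Y,Z=P[...,0],P[...,1],P[...,2]
        S=cv2.cvtColor(im,cv2.COLOR_RGB2HSV)[...,1]
        m=((d>0)&(X>.36)&(X<.95)&(abs(Y)<.5)&(abs(Z-zt)<.008)&(im.min(2)>85)&(S<60)).astype(np.uint8)
        if box: m&=((X>box[0])&(X<box[1])&(Y>box[2])&(Y<box[3])).astype(np.uint8)
        k,l,s,_=cv2.connectedComponentsWithStats(m,connectivity=4)
        for i in range(1,k):
            if 60<s[i,4]<400:
                a=plane(c,np.argwhere(l==i)[:,::-1],zt); print(n,s[i,4],((a.max(0)+a.min(0))/2).round(4),np.ptp(a,0).round(3))
E
```

step_arm --targets '[{"wz": 6.6, "grip": 1}, {"wz": 6.6}, {"wz": 6.6}, {"wz": 6.6}, {"wz": 6.6}, {"wz": 6.6}, {"wz": 6.6}, {"wz": 6.6}, {"wz": 6.6}, {"wz": 6.6}, {"wz": 6.7}]'

```text
invalid input
```

step_arm --targets '[{"dx": -3.5, "dy": 1.4}, {"dx": -3.5, "dy": 1.4}, {"dx": -3.5, "dy": 1.4}, {"dx": -3.5, "dy": 1.4}, {"dx": -3.5, "dy": 1.4}, {"dx": -3.5, "dy": 1.4}, {"dx": -3.5, "dy": 1.4}, {"dx": -3.5, "dy": 1.4}, {"dx": -3.5, "dy": 1.4}, {"dx": -3.5, "dy": 1.4}, {"dx": -3.5, "dy": 1.4}, {"dx": -3.5, "dy": 1.4}]'

```text
invalid input
```

step_arm --targets '[{"dx": -3.5, "dy": 1.4}, {"dx": -3.5, "dy": 1.4}, {"dx": -3.5, "dy": 1.4}, {"dx": -3.5, "dy": 1.4}, {"dx": -3.5, "dy": 1.4}, {"dx": -3.5, "dy": 1.4}, {"dx": -3.5, "dy": 1.4}, {"dx": -3.5, "dy": 1.4}]'

```text
invalid input
```

step_arm --targets '[{"dx": 0, "dy": 0, "dz": 0, "wx": 0, "wy": 0, "wz": 6.6, "grip": 1}, {"dx": 0, "dy": 0, "dz": 0, "wx": 0, "wy": 0, "wz": 6.6, "grip": 1}, {"dx": 0, "dy": 0, "dz": 0, "wx": 0, "wy": 0, "wz": 6.6, "grip": 1}, {"dx": 0, "dy": 0, "dz": 0, "wx": 0, "wy": 0, "wz": 6.6, "grip": 1}, {"dx": 0, "dy": 0, "dz": 0, "wx": 0, "wy": 0, "wz": 6.6, "grip": 1}, {"dx": 0, "dy": 0, "dz": 0, "wx": 0, "wy": 0, "wz": 6.6, "grip": 1}, {"dx": 0, "dy": 0, "dz": 0, "wx": 0, "wy": 0, "wz": 6.6, "grip": 1}, {"dx": 0, "dy": 0, "dz": 0, "wx": 0, "wy": 0, "wz": 6.6, "grip": 1}, {"dx": 0, "dy": 0, "dz": 0, "wx": 0, "wy": 0, "wz": 6.6, "grip": 1}, {"dx": 0, "dy": 0, "dz": 0, "wx": 0, "wy": 0, "wz": 6.6, "grip": 1}, {"dx": 0, "dy": 0, "dz": 0, "wx": 0, "wy": 0, "wz": 6.7, "grip": 1}]'

```text
time_s: 1.02
ee_pos: [0.2841, 0.6118, 0.2305]
tool_rot: [-3.141, 0.001, 1.432]
ft_force: [1.0, 0.2, -0.7]
grip_width: 0.0856
gripper_force: 0.0
```

step_arm --targets '[{"dx": -3.5, "dy": 1.4, "dz": 0, "wx": 0, "wy": 0, "wz": 0, "grip": 1}, {"dx": -3.5, "dy": 1.4, "dz": 0, "wx": 0, "wy": 0, "wz": 0, "grip": 1}, {"dx": -3.5, "dy": 1.4, "dz": 0, "wx": 0, "wy": 0, "wz": 0, "grip": 1}, {"dx": -3.5, "dy": 1.4, "dz": 0, "wx": 0, "wy": 0, "wz": 0, "grip": 1}, {"dx": -3.5, "dy": 1.4, "dz": 0, "wx": 0, "wy": 0, "wz": 0, "grip": 1}, {"dx": -3.5, "dy": 1.4, "dz": 0, "wx": 0, "wy": 0, "wz": 0, "grip": 1}, {"dx": -3.5, "dy": 1.4, "dz": 0, "wx": 0, "wy": 0, "wz": 0, "grip": 1}, {"dx": -3.5, "dy": 1.4, "dz": 0, "wx": 0, "wy": 0, "wz": 0, "grip": 1}, {"dx": -3.5, "dy": 1.4, "dz": 0, "wx": 0, "wy": 0, "wz": 0, "grip": 1}, {"dx": -3.5, "dy": 1.4, "dz": 0, "wx": 0, "wy": 0, "wz": 0, "grip": 1}, {"dx": -3.5, "dy": 1.4, "dz": 0, "wx": 0, "wy": 0, "wz": 0, "grip": 1}, {"dx": -3.5, "dy": 1.4, "dz": 0, "wx": 0, "wy": 0, "wz": 0, "grip": 1}]'

```text
time_s: 2.02
ee_pos: [0.3949, 0.1719, 0.231]
tool_rot: [-3.141, 0.0, 1.438]
ft_force: [0.9, 0.6, -0.0]
grip_width: 0.0857
gripper_force: 0.0
```

step_arm --targets '[{"dx": -3.5, "dy": 1.4, "dz": 0, "wx": 0, "wy": 0, "wz": 0, "grip": 1}, {"dx": -3.5, "dy": 1.4, "dz": 0, "wx": 0, "wy": 0, "wz": 0, "grip": 1}, {"dx": -3.5, "dy": 1.4, "dz": 0, "wx": 0, "wy": 0, "wz": 0, "grip": 1}, {"dx": -3.5, "dy": 1.4, "dz": 0, "wx": 0, "wy": 0, "wz": 0, "grip": 1}, {"dx": -3.5, "dy": 1.4, "dz": 0, "wx": 0, "wy": 0, "wz": 0, "grip": 1}, {"dx": -3.5, "dy": 1.4, "dz": 0, "wx": 0, "wy": 0, "wz": 0, "grip": 1}, {"dx": -3.5, "dy": 1.4, "dz": 0, "wx": 0, "wy": 0, "wz": 0, "grip": 1}, {"dx": 0, "dy": 0, "dz": 0, "wx": 0, "wy": 0, "wz": 0, "grip": 1}, {"dx": 0, "dy": 0, "dz": 0, "wx": 0, "wy": 0, "wz": 0, "grip": 1}]'

```text
time_s: 2.77
ee_pos: [0.4597, -0.0839, 0.2308]
tool_rot: [-3.14, -0.0, 1.434]
ft_force: [-0.6, 1.3, -1.9]
grip_width: 0.0853
gripper_force: 0.0
```

```bash
python3 - <<'E'
from h import *
cups(); go(.5388,-.3716,.07,82.4); go(.4653,-.3102,.07,82.4)
E
```

```text
top 92 [ 0.5367 -0.3723  0.04  ] [0.031 0.031 0.   ]
top 100 [ 0.4622 -0.3093  0.04  ] [0.031 0.033 0.   ]
scene 140 [ 0.4652 -0.3094  0.04  ] [0.032 0.032 0.   ]
scene 82 [ 0.5419 -0.3718  0.04  ] [0.027 0.03  0.   ]
t 2.9 pos [ 0.4593 -0.0818  0.2307] rpy [-1.7992e+02 -4.0000e-02  8.2350e+01] w 0.0851 F [-0.6  0.4  0.1] q [-13.  -8. 116.   0.  72.  -6.]
  dx,dy,dz cm [-27.67  11.73  16.07] wz -0.0
t 2.9 pos [ 0.4593 -0.0818  0.2307] rpy [-1.7992e+02 -4.0000e-02  8.2350e+01] w 0.0851 F [-0.6  0.4  0.1] q [-13.  -8. 116.   0.  72.  -6.]
  dx,dy,dz cm [-22.56   3.63  16.07] wz -0.0
```

step_arm --targets '[{"dx": -2.77, "dy": 1.17, "dz": 1.0, "wx": 0, "wy": 0, "wz": 0, "grip": 1}, {"dx": -2.77, "dy": 1.17, "dz": 1.0, "wx": 0, "wy": 0, "wz": 0, "grip": 1}, {"dx": -2.77, "dy": 1.17, "dz": 1.0, "wx": 0, "wy": 0, "wz": 0, "grip": 1}, {"dx": -2.77, "dy": 1.17, "dz": 1.0, "wx": 0, "wy": 0, "wz": 0, "grip": 1}, {"dx": -2.77, "dy": 1.17, "dz": 1.0, "wx": 0, "wy": 0, "wz": 0, "grip": 1}, {"dx": -2.77, "dy": 1.17, "dz": 1.0, "wx": 0, "wy": 0, "wz": 0, "grip": 1}, {"dx": -2.77, "dy": 1.17, "dz": 1.0, "wx": 0, "wy": 0, "wz": 0, "grip": 1}, {"dx": -2.77, "dy": 1.17, "dz": 1.0, "wx": 0, "wy": 0, "wz": 0, "grip": 1}, {"dx": -2.77, "dy": 1.17, "dz": 1.0, "wx": 0, "wy": 0, "wz": 0, "grip": 1}, {"dx": -2.74, "dy": 1.2, "dz": 1.0, "wx": 0, "wy": 0, "wz": 0, "grip": 1}, {"dx": 0, "dy": 0, "dz": 0, "wx": 0, "wy": 0, "wz": 0, "grip": 1}, {"dx": 0, "dy": 0, "dz": 0, "wx": 0, "wy": 0, "wz": 0, "grip": 1}]'

```text
time_s: 3.87
ee_pos: [0.5397, -0.3708, 0.1298]
tool_rot: [-3.139, -0.002, 1.439]
ft_force: [-0.2, 0.5, 0.4]
grip_width: 0.0853
gripper_force: 0.0
```

step_arm --targets '[{"dx": 0, "dy": 0, "dz": 3, "wx": 0, "wy": 0, "wz": 0, "grip": 1}, {"dx": 0, "dy": 0, "dz": 3, "wx": 0, "wy": 0, "wz": 0, "grip": 1}, {"dx": 0, "dy": 0, "dz": 3, "wx": 0, "wy": 0, "wz": 0, "grip": 1}, {"dx": 0, "dy": 0, "dz": 2.2, "wx": 0, "wy": 0, "wz": 0, "grip": 1}, {"dx": 0, "dy": 0, "dz": 1, "wx": 0, "wy": 0, "wz": 0, "grip": 1}, {"dx": 0, "dy": 0, "dz": 0, "wx": 0, "wy": 0, "wz": 0, "grip": 1}]'

```text
time_s: 4.37
ee_pos: [0.5378, -0.3684, 0.0066]
tool_rot: [-3.136, -0.003, 1.44]
ft_force: [-0.2, -0.1, 0.9]
grip_width: 0.0854
gripper_force: 0.0
```

step_arm --targets '[{"dx": 0, "dy": 0, "dz": 0, "wx": 0, "wy": 0, "wz": 0, "grip": 0.2}, {"dx": 0, "dy": 0, "dz": 0, "wx": 0, "wy": 0, "wz": 0, "grip": 0.2}, {"dx": 0, "dy": 0, "dz": 0, "wx": 0, "wy": 0, "wz": 0, "grip": 0.2}, {"dx": 0, "dy": 0, "dz": 0, "wx": 0, "wy": 0, "wz": 0, "grip": 0.2}, {"dx": 0, "dy": 0, "dz": 0, "wx": 0, "wy": 0, "wz": 0, "grip": 0.2}, {"dx": 0, "dy": 0, "dz": 0, "wx": 0, "wy": 0, "wz": 0, "grip": 0.2}, {"dx": 0, "dy": 0, "dz": 0, "wx": 0, "wy": 0, "wz": 0, "grip": 0.2}, {"dx": 0, "dy": 0, "dz": 0, "wx": 0, "wy": 0, "wz": 0, "grip": 0.2}]'

```text
time_s: 5.03
ee_pos: [0.541, -0.3731, 0.0117]
tool_rot: [3.138, 0.002, 1.438]
ft_force: [-0.3, 0.4, 6.3]
grip_width: 0.0345
gripper_force: 60.1
```

```bash
python3 - <<'E'
from h import *
go(.5905,.0277,.022,82.4);s=manip.observe();print(s['gripper_force'])
E
```

```text
t 5.0 pos [ 0.541  -0.3731  0.0117] rpy [1.798e+02 1.000e-01 8.237e+01] w 0.0345 F [-0.3  0.4  6.3] q [-37.  25. 104.   0.  51. -29.]
  dx,dy,dz cm [40.38 -0.42 -1.03] wz -0.0
60.09605169296265
```

step_arm --targets '[{"dx": 0, "dy": 0, "dz": -1, "wx": 0, "wy": 0, "wz": 0, "grip": 0.2}, {"dx": 0, "dy": 0, "dz": -3, "wx": 0, "wy": 0, "wz": 0, "grip": 0.2}, {"dx": 0, "dy": 0, "dz": -4, "wx": 0, "wy": 0, "wz": 0, "grip": 0.2}, {"dx": 0, "dy": 0, "dz": -4, "wx": 0, "wy": 0, "wz": 0, "grip": 0.2}, {"dx": 0, "dy": 0, "dz": -2, "wx": 0, "wy": 0, "wz": 0, "grip": 0.2}]'

```text
time_s: 5.45
ee_pos: [0.5415, -0.3736, 0.1557]
tool_rot: [3.135, 0.004, 1.438]
ft_force: [1.4, -1.0, 0.9]
grip_width: 0.0347
gripper_force: 59.8
```

step_arm --targets '[{"dx": 2, "dy": 0, "dz": 0, "wx": 0, "wy": 0, "wz": 0, "grip": 0.2}, {"dx": 4, "dy": 0, "dz": 0, "wx": 0, "wy": 0, "wz": 0, "grip": 0.2}, {"dx": 4, "dy": 0, "dz": 0, "wx": 0, "wy": 0, "wz": 0, "grip": 0.2}, {"dx": 4, "dy": 0, "dz": 0, "wx": 0, "wy": 0, "wz": 0, "grip": 0.2}, {"dx": 4, "dy": 0, "dz": 0, "wx": 0, "wy": 0, "wz": 0, "grip": 0.2}, {"dx": 4, "dy": 0, "dz": 0, "wx": 0, "wy": 0, "wz": 0, "grip": 0.2}, {"dx": 4, "dy": 0, "dz": 0, "wx": 0, "wy": 0, "wz": 0, "grip": 0.2}, {"dx": 4, "dy": 0, "dz": 0, "wx": 0, "wy": 0, "wz": 0, "grip": 0.2}, {"dx": 4, "dy": 0, "dz": 0, "wx": 0, "wy": 0, "wz": 0, "grip": 0.2}, {"dx": 4, "dy": -0.2, "dz": 0, "wx": 0, "wy": 0, "wz": 0, "grip": 0.2}, {"dx": 2.4, "dy": -0.2, "dz": 0, "wx": 0, "wy": 0, "wz": 0, "grip": 0.2}, {"dx": 0, "dy": 0, "dz": 0, "wx": 0, "wy": 0, "wz": 0, "grip": 0.2}]'

```text
time_s: 6.45
ee_pos: [0.589, 0.0337, 0.15]
tool_rot: [3.141, -0.002, 1.442]
ft_force: [1.1, -0.4, -0.1]
grip_width: 0.0345
gripper_force: 59.8
```

step_arm --targets '[{"dx": 0, "dy": 0, "dz": 0, "wx": 0, "wy": 0, "wz": 0, "grip": 0.2}, {"dx": 0, "dy": 0, "dz": 0, "wx": 0, "wy": 0, "wz": 0, "grip": 0.2}]'

```text
time_s: 6.62
ee_pos: [0.5889, 0.0285, 0.1496]
tool_rot: [3.141, 0.001, 1.438]
ft_force: [-0.6, -0.1, -0.5]
grip_width: 0.0345
gripper_force: 59.8
```

```bash
python3 - <<'E'
from h import *
go(.5905,.0277,.021,82.4)
im,d,c=grab('scene');cv2.imwrite('pics/a.png',cv2.resize(im[40:330,60:400,::-1],None,fx=2,fy=2,interpolation=cv2.INTER_CUBIC))
go(.5905,.0277,.021,82.4)
E
```

```text
t 6.6 pos [0.5889 0.0285 0.1496] rpy [1.7999e+02 4.0000e-02 8.2420e+01] w 0.0345 F [-0.6 -0.1 -0.5] q [  0.  10. 107.  -0.  63.   8.]
  dx,dy,dz cm [-0.06  0.17 12.86] wz 0.0
t 6.7 pos [0.5889 0.028  0.1495] rpy [1.800e+02 3.000e-02 8.235e+01] w 0.0346 F [ 0.3 -0.6 -0.9] q [  0.  10. 107.  -0.  63.   8.]
  dx,dy,dz cm [-1.000e-02  1.600e-01  1.285e+01] wz -0.1
```

View pics/a.png

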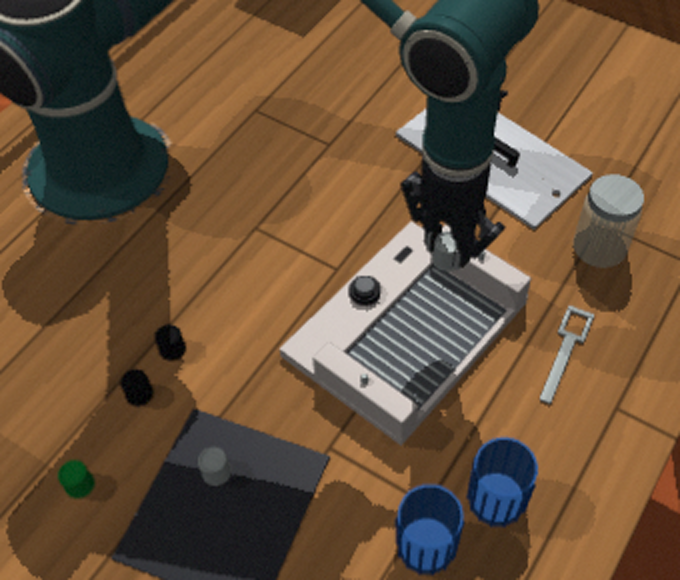

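The cup is held upright over the bay at (445,250). Lowering it now.

step_arm --targets '[{"dx": 0, "dy": 0.16, "dz": 3, "wx": 0, "wy": 0, "wz": 0, "grip": 0.2}, {"dx": 0, "dy": 0, "dz": 3, "wx": 0, "wy": 0, "wz": 0, "grip": 0.2}, {"dx": 0, "dy": 0, "dz": 3, "wx": 0, "wy": 0, "wz": 0, "grip": 0.2}, {"dx": 0, "dy": 0, "dz": 2, "wx": 0, "wy": 0, "wz": 0, "grip": 0.2}, {"dx": 0, "dy": 0, "dz": 1, "wx": 0, "wy": 0, "wz": 0, "grip": 0.2}, {"dx": 0, "dy": 0, "dz": 0.5, "wx": 0, "wy": 0, "wz": 0, "grip": 0.2}, {"dx": 0, "dy": 0, "dz": 0, "wx": 0, "wy": 0, "wz": 0, "grip": 0.2}, {"dx": 0, "dy": 0, "dz": 0, "wx": 0, "wy": 0, "wz": 0, "grip": 0.2}, {"dx": 0, "dy": 0, "dz": 0, "wx": 0, "wy": 0, "wz": 0, "grip": 0.2}]'

```text
time_s: 7.42
ee_pos: [0.5924, 0.0285, 0.0262]
tool_rot: [3.138, -0.0, 1.437]
ft_force: [0.5, -0.4, -0.8]
grip_width: 0.0344
gripper_force: 59.9
```

step_arm --targets '[{"dx": 0, "dy": 0, "dz": 0.2, "wx": 0, "wy": 0, "wz": 0, "grip": 0.2}, {"dx": 0, "dy": 0, "dz": 0.2, "wx": 0, "wy": 0, "wz": 0, "grip": 0.2}, {"dx": 0, "dy": 0, "dz": 0, "wx": 0, "wy": 0, "wz": 0, "grip": 0.2}, {"dx": 0, "dy": 0, "dz": 0, "wx": 0, "wy": 0, "wz": 0, "grip": 0.2}]'

```text
time_s: 7.75
ee_pos: [0.5907, 0.0289, 0.0205]
tool_rot: [3.141, -0.0, 1.438]
ft_force: [-0.1, 1.3, -1.0]
grip_width: 0.0344
gripper_force: 59.9
```

step_arm --targets '[{"dx": 0, "dy": 0, "dz": 0.15, "wx": 0, "wy": 0, "wz": 0, "grip": 0.2}, {"dx": 0, "dy": 0, "dz": 0, "wx": 0, "wy": 0, "wz": 0, "grip": 0.2}, {"dx": 0, "dy": 0, "dz": 0, "wx": 0, "wy": 0, "wz": 0, "grip": 0.2}]'

```text
time_s: 8.0
ee_pos: [0.5909, 0.0289, 0.0197]
tool_rot: [3.141, -0.0, 1.438]
ft_force: [-2.1, -0.2, 4.6]
grip_width: 0.0345
gripper_force: 60.4
```

step_arm --targets '[{"dx": 0, "dy": 0, "dz": 0, "wx": 0, "wy": 0, "wz": 0, "grip": 1}, {"dx": 0, "dy": 0, "dz": 0, "wx": 0, "wy": 0, "wz": 0, "grip": 1}, {"dx": 0, "dy": 0, "dz": 0, "wx": 0, "wy": 0, "wz": 0, "grip": 1}, {"dx": 0, "dy": 0, "dz": 0, "wx": 0, "wy": 0, "wz": 0, "grip": 1}, {"dx": 0, "dy": 0, "dz": 0, "wx": 0, "wy": 0, "wz": 0, "grip": 1}, {"dx": 0, "dy": 0, "dz": 0, "wx": 0, "wy": 0, "wz": 0, "grip": 1}, {"dx": 0, "dy": 0, "dz": -1, "wx": 0, "wy": 0, "wz": 0, "grip": 1}, {"dx": 0, "dy": 0, "dz": -3, "wx": 0, "wy": 0, "wz": 0, "grip": 1}, {"dx": 0, "dy": 0, "dz": -3, "wx": 0, "wy": 0, "wz": 0, "grip": 1}, {"dx": 0, "dy": 0, "dz": -3, "wx": 0, "wy": 0, "wz": 0, "grip": 1}, {"dx": 0, "dy": 0, "dz": -1, "wx": 0, "wy": 0, "wz": 0, "grip": 1}, {"dx": 0, "dy": 0, "dz": 0, "wx": 0, "wy": 0, "wz": 0, "grip": 1}]'

```text
time_s: 9.0
ee_pos: [0.5939, 0.0288, 0.1336]
tool_rot: [3.133, -0.001, 1.438]
ft_force: [0.5, -0.6, 0.3]
grip_width: 0.0855
gripper_force: 0.0
```

step_arm --targets '[{"dx": -3.2, "dy": -0.7, "dz": 0, "wx": 0, "wy": 0, "wz": 0, "grip": 1}, {"dx": -3.2, "dy": -0.7, "dz": 0, "wx": 0, "wy": 0, "wz": 0, "grip": 1}, {"dx": -3.2, "dy": -0.7, "dz": 0, "wx": 0, "wy": 0, "wz": 0, "grip": 1}, {"dx": -3.2, "dy": -0.7, "dz": 0, "wx": 0, "wy": 0, "wz": 0, "grip": 1}, {"dx": -3.2, "dy": -0.7, "dz": 0, "wx": 0, "wy": 0, "wz": 0, "grip": 1}, {"dx": -3.2, "dy": -0.7, "dz": 0, "wx": 0, "wy": 0, "wz": 0, "grip": 1}, {"dx": -3.2, "dy": -0.7, "dz": 0, "wx": 0, "wy": 0, "wz": 0, "grip": 1}, {"dx": -3.2, "dy": -0.7, "dz": 0, "wx": 0, "wy": 0, "wz": 0, "grip": 1}, {"dx": 0, "dy": 0, "dz": 0, "wx": 0, "wy": 0, "wz": 0, "grip": 1}, {"dx": 0, "dy": 0, "dz": 0, "wx": 0, "wy": 0, "wz": 0, "grip": 1}, {"dx": 0, "dy": 0, "dz": 0, "wx": 0, "wy": 0, "wz": 0, "grip": 1}]'

```text
time_s: 9.92
ee_pos: [0.5003, -0.217, 0.1274]
tool_rot: [-3.139, -0.001, 1.437]
ft_force: [-1.0, 0.6, 0.6]
grip_width: 0.0852
gripper_force: 0.0
```

```bash
python3 - <<'E'
from h import *
cups(); cups(.048); go(.465,-.310,.012,82.4)
E
```

```text
top 72 [0.5885 0.0309 0.04  ] [0.034 0.031 0.   ]
top 98 [ 0.4622 -0.3093  0.04  ] [0.031 0.033 0.   ]
scene 79 [0.5905 0.0344 0.04  ] [0.031 0.032 0.   ]
scene 138 [ 0.465  -0.3094  0.04  ] [0.032 0.032 0.   ]
top 99 [0.59   0.0307 0.048 ] [0.034 0.031 0.   ]
scene 107 [0.5914 0.0295 0.048 ] [0.034 0.032 0.   ]
t 10.1 pos [ 0.5014 -0.2163  0.1284] rpy [-1.7996e+02 -2.0000e-02  8.2490e+01] w 0.0857 F [0.4 0.6 0.1] q [-26.   6. 114.   0.  60. -18.]
  dx,dy,dz cm [-9.77 -2.39 11.64] wz 0.1
```

step_arm --targets '[{"dx": -3.2, "dy": -0.8, "dz": 0, "wx": 0, "wy": 0, "wz": 0, "grip": 1}, {"dx": -3.2, "dy": -0.8, "dz": 0, "wx": 0, "wy": 0, "wz": 0, "grip": 1}, {"dx": -3.3, "dy": -0.8, "dz": 0, "wx": 0, "wy": 0, "wz": 0, "grip": 1}, {"dx": 0, "dy": 0, "dz": 3, "wx": 0, "wy": 0, "wz": 0, "grip": 1}, {"dx": 0, "dy": 0, "dz": 3, "wx": 0, "wy": 0, "wz": 0, "grip": 1}, {"dx": 0, "dy": 0, "dz": 3, "wx": 0, "wy": 0, "wz": 0, "grip": 1}, {"dx": 0, "dy": 0, "dz": 1.6, "wx": 0, "wy": 0, "wz": 0, "grip": 1}, {"dx": 0, "dy": 0, "dz": 0.9, "wx": 0, "wy": 0, "wz": 0, "grip": 1}, {"dx": 0, "dy": 0, "dz": 0, "wx": 0, "wy": 0, "wz": 0, "grip": 1}, {"dx": 0, "dy": 0, "dz": 0, "wx": 0, "wy": 0, "wz": 0, "grip": 1}]'

```text
time_s: 10.95
ee_pos: [0.4652, -0.3101, 0.014]
tool_rot: [-3.142, -0.0, 1.439]
ft_force: [-0.0, 0.6, 0.7]
grip_width: 0.0852
gripper_force: 0.0
```

step_arm --targets '[{"dx": 0, "dy": 0, "dz": 0, "wx": 0, "wy": 0, "wz": 0, "grip": 0.2}, {"dx": 0, "dy": 0, "dz": 0, "wx": 0, "wy": 0, "wz": 0, "grip": 0.2}, {"dx": 0, "dy": 0, "dz": 0, "wx": 0, "wy": 0, "wz": 0, "grip": 0.2}, {"dx": 0, "dy": 0, "dz": 0, "wx": 0, "wy": 0, "wz": 0, "grip": 0.2}, {"dx": 0, "dy": 0, "dz": 0, "wx": 0, "wy": 0, "wz": 0, "grip": 0.2}, {"dx": 0, "dy": 0, "dz": 0, "wx": 0, "wy": 0, "wz": 0, "grip": 0.2}, {"dx": 0, "dy": 0, "dz": 0, "wx": 0, "wy": 0, "wz": 0, "grip": 0.2}, {"dx": 0, "dy": 0, "dz": 0, "wx": 0, "wy": 0, "wz": 0, "grip": 0.2}]'

```text
time_s: 11.62
ee_pos: [0.4656, -0.3113, 0.0152]
tool_rot: [3.139, 0.001, 1.438]
ft_force: [-0.1, 0.9, 5.6]
grip_width: 0.0341
gripper_force: 59.9
```

```bash
python3 - <<'E'
from h import *
go(.580,-.0515,.13,82.4); print(manip.observe()['gripper_force'])
E
```

```text
t 11.6 pos [ 0.4656 -0.3113  0.0152] rpy [1.7987e+02 7.0000e-02 8.2380e+01] w 0.0341 F [-0.1  0.9  5.6] q [-36.  16. 116.   0.  48. -29.]
  dx,dy,dz cm [ 27.27   7.89 -11.48] wz -0.0
59.906163811683655
```

step_arm --targets '[{"dx": 0, "dy": 0, "dz": -1, "wx": 0, "wy": 0, "wz": 0, "grip": 0.2}, {"dx": 0, "dy": 0, "dz": -3, "wx": 0, "wy": 0, "wz": 0, "grip": 0.2}, {"dx": 0, "dy": 0, "dz": -4, "wx": 0, "wy": 0, "wz": 0, "grip": 0.2}, {"dx": 0, "dy": 0, "dz": -4, "wx": 0, "wy": 0, "wz": 0, "grip": 0.2}, {"dx": 3, "dy": 0.9, "dz": 0, "wx": 0, "wy": 0, "wz": 0, "grip": 0.2}, {"dx": 3.5, "dy": 1.0, "dz": 0, "wx": 0, "wy": 0, "wz": 0, "grip": 0.2}, {"dx": 3.5, "dy": 1.0, "dz": 0, "wx": 0, "wy": 0, "wz": 0, "grip": 0.2}, {"dx": 3.5, "dy": 1.0, "dz": 0, "wx": 0, "wy": 0, "wz": 0, "grip": 0.2}, {"dx": 3.5, "dy": 1.0, "dz": 0, "wx": 0, "wy": 0, "wz": 0, "grip": 0.2}, {"dx": 3.5, "dy": 1.0, "dz": 0, "wx": 0, "wy": 0, "wz": 0, "grip": 0.2}, {"dx": 3.5, "dy": 1.0, "dz": 0, "wx": 0, "wy": 0, "wz": 0, "grip": 0.2}, {"dx": 3.2, "dy": 1.0, "dz": 0, "wx": 0, "wy": 0, "wz": 0, "grip": 0.2}]'

```text
time_s: 12.62
ee_pos: [0.5789, -0.0493, 0.1341]
tool_rot: [-3.141, -0.0, 1.438]
ft_force: [0.4, 0.1, -1.4]
grip_width: 0.0344
gripper_force: 59.9
```

step_arm --targets '[{"dx": 0, "dy": 0, "dz": 0, "wx": 0, "wy": 0, "wz": 0, "grip": 0.2}, {"dx": 0, "dy": 0, "dz": 0, "wx": 0, "wy": 0, "wz": 0, "grip": 0.2}, {"dx": 0, "dy": 0, "dz": 0, "wx": 0, "wy": 0, "wz": 0, "grip": 0.2}]'

```text
time_s: 12.87
ee_pos: [0.5784, -0.0514, 0.1337]
tool_rot: [-3.141, 0.001, 1.439]
ft_force: [0.2, 0.7, -0.3]
grip_width: 0.0342
gripper_force: 59.9
```

```bash
python3 - <<'E'
from h import *
cups(.048); go(.580,-.0515,.0235,82.4)
E
```

```text
t 13.0 pos [ 0.5782 -0.0523  0.1337] rpy [-1.7996e+02  2.0000e-02  8.2330e+01] w 0.0343 F [-0.5 -0.1  0.5] q [ -8.  10. 109.  -0.  61.   0.]
  dx,dy,dz cm [ 0.11  0.16 11.02] wz -0.1
```

step_arm --targets '[{"dx": 0.1, "dy": 0.15, "dz": 3, "wx": 0, "wy": 0, "wz": 0, "grip": 0.2}, {"dx": 0, "dy": 0, "dz": 3, "wx": 0, "wy": 0, "wz": 0, "grip": 0.2}, {"dx": 0, "dy": 0, "dz": 3, "wx": 0, "wy": 0, "wz": 0, "grip": 0.2}, {"dx": 0, "dy": 0, "dz": 1.0, "wx": 0, "wy": 0, "wz": 0, "grip": 0.2}, {"dx": 0, "dy": 0, "dz": 0.5, "wx": 0, "wy": 0, "wz": 0, "grip": 0.2}, {"dx": 0, "dy": 0, "dz": 0.3, "wx": 0, "wy": 0, "wz": 0, "grip": 0.2}, {"dx": 0, "dy": 0, "dz": 0, "wx": 0, "wy": 0, "wz": 0, "grip": 0.2}, {"dx": 0, "dy": 0, "dz": 0, "wx": 0, "wy": 0, "wz": 0, "grip": 0.2}, {"dx": 0, "dy": 0, "dz": 0, "wx": 0, "wy": 0, "wz": 0, "grip": 0.2}]'

```text
time_s: 13.72
ee_pos: [0.5822, -0.0509, 0.0277]
tool_rot: [3.138, -0.0, 1.438]
ft_force: [0.6, 0.4, -0.7]
grip_width: 0.034
gripper_force: 59.9
```

step_arm --targets '[{"dx": 0, "dy": 0, "dz": 0.15, "wx": 0, "wy": 0, "wz": 0, "grip": 0.2}, {"dx": 0, "dy": 0, "dz": 0, "wx": 0, "wy": 0, "wz": 0, "grip": 0.2}, {"dx": 0, "dy": 0, "dz": 0, "wx": 0, "wy": 0, "wz": 0, "grip": 0.2}]'

```text
time_s: 13.97
ee_pos: [0.5809, -0.0505, 0.0248]
tool_rot: [3.141, 0.0, 1.438]
ft_force: [0.3, -0.2, -0.4]
grip_width: 0.0343
gripper_force: 59.9
```

step_arm --targets '[{"dx": 0, "dy": 0, "dz": 0.15, "wx": 0, "wy": 0, "wz": 0, "grip": 0.2}, {"dx": 0, "dy": 0, "dz": 0, "wx": 0, "wy": 0, "wz": 0, "grip": 0.2}, {"dx": 0, "dy": 0, "dz": 0.1, "wx": 0, "wy": 0, "wz": 0, "grip": 0.2}, {"dx": 0, "dy": 0, "dz": 0, "wx": 0, "wy": 0, "wz": 0, "grip": 0.2}, {"dx": 0, "dy": 0, "dz": 0, "wx": 0, "wy": 0, "wz": 0, "grip": 0.2}]'

```text
time_s: 14.38
ee_pos: [0.5811, -0.0506, 0.0232]
tool_rot: [3.141, -0.0, 1.438]
ft_force: [-3.7, 1.1, 8.7]
grip_width: 0.0344
gripper_force: 61.0
```

step_arm --targets '[{"dx": 0, "dy": 0, "dz": 0, "wx": 0, "wy": 0, "wz": 0, "grip": 1}, {"dx": 0, "dy": 0, "dz": 0, "wx": 0, "wy": 0, "wz": 0, "grip": 1}, {"dx": 0, "dy": 0, "dz": 0, "wx": 0, "wy": 0, "wz": 0, "grip": 1}, {"dx": 0, "dy": 0, "dz": 0, "wx": 0, "wy": 0, "wz": 0, "grip": 1}, {"dx": 0, "dy": 0, "dz": 0, "wx": 0, "wy": 0, "wz": 0, "grip": 1}, {"dx": 0, "dy": 0, "dz": 0, "wx": 0, "wy": 0, "wz": 0, "grip": 1}, {"dx": 0, "dy": 0, "dz": -1, "wx": 0, "wy": 0, "wz": 0, "grip": 1}, {"dx": 0, "dy": 0, "dz": -3, "wx": 0, "wy": 0, "wz": 0, "grip": 1}, {"dx": 0, "dy": 0, "dz": -4, "wx": 0, "wy": 0, "wz": 0, "grip": 1}, {"dx": 0, "dy": 0, "dz": -4, "wx": 0, "wy": 0, "wz": 0, "grip": 1}, {"dx": 0, "dy": 0, "dz": -2, "wx": 0, "wy": 0, "wz": 0, "grip": 1}]'

```text
time_s: 15.3
ee_pos: [0.5832, -0.0509, 0.1681]
tool_rot: [3.134, -0.0, 1.438]
ft_force: [1.5, -0.9, 1.1]
grip_width: 0.0855
gripper_force: 0.0
```

step_arm --targets '[{"dx": 3.1, "dy": -1.0, "dz": 0, "wx": 0, "wy": 0, "wz": 0, "grip": 1}, {"dx": 3.1, "dy": -1.0, "dz": 0, "wx": 0, "wy": 0, "wz": 0, "grip": 1}, {"dx": 3.1, "dy": -1.0, "dz": 0, "wx": 0, "wy": 0, "wz": 0, "grip": 1}, {"dx": 3.1, "dy": -1.0, "dz": 0, "wx": 0, "wy": 0, "wz": 0, "grip": 1}, {"dx": 3.1, "dy": -1.0, "dz": 0, "wx": 0, "wy": 0, "wz": 0, "grip": 1}, {"dx": 3.1, "dy": -1.0, "dz": 0, "wx": 0, "wy": 0, "wz": 0, "grip": 1}, {"dx": 3.1, "dy": -1.0, "dz": 0, "wx": 0, "wy": 0, "wz": 0, "grip": 1}, {"dx": 3.1, "dy": -1.0, "dz": 0, "wx": 0, "wy": 0, "wz": 0, "grip": 1}, {"dx": 3.1, "dy": -1.1, "dz": 0, "wx": 0, "wy": 0, "wz": 0, "grip": 1}, {"dx": 3.2, "dy": -1.1, "dz": 0, "wx": 0, "wy": 0, "wz": 0, "grip": 1}, {"dx": 3.2, "dy": -1.2, "dz": 0, "wx": 0, "wy": 0, "wz": 0, "grip": 1}, {"dx": 3.2, "dy": -1.2, "dz": 0, "wx": 0, "wy": 0, "wz": 0, "grip": 1}]'

```text
time_s: 16.3
ee_pos: [0.5048, 0.3394, 0.1627]
tool_rot: [3.141, -0.0, 1.438]
ft_force: [-0.1, 0.6, 0.9]
grip_width: 0.0857
gripper_force: 0.0
```

step_arm --targets '[{"dx": 0, "dy": 0, "dz": 0, "wx": 0, "wy": 0, "wz": -7.1, "grip": 1}, {"dx": 0, "dy": 0, "dz": 0, "wx": 0, "wy": 0, "wz": -7.1, "grip": 1}, {"dx": 0, "dy": 0, "dz": 0, "wx": 0, "wy": 0, "wz": -7.1, "grip": 1}, {"dx": 0, "dy": 0, "dz": 0, "wx": 0, "wy": 0, "wz": -7.1, "grip": 1}, {"dx": 0, "dy": 0, "dz": 0, "wx": 0, "wy": 0, "wz": -7.1, "grip": 1}, {"dx": 0, "dy": 0, "dz": 0, "wx": 0, "wy": 0, "wz": -7.1, "grip": 1}, {"dx": 0, "dy": 0, "dz": 0, "wx": 0, "wy": 0, "wz": -7.1, "grip": 1}, {"dx": 0, "dy": 0, "dz": 0, "wx": 0, "wy": 0, "wz": -7.1, "grip": 1}, {"dx": 0, "dy": 0, "dz": 0, "wx": 0, "wy": 0, "wz": -7.1, "grip": 1}, {"dx": 0, "dy": 0, "dz": 0, "wx": 0, "wy": 0, "wz": -7.1, "grip": 1}, {"dx": 0, "dy": 0, "dz": 0, "wx": 0, "wy": 0, "wz": -7.1, "grip": 1}, {"dx": 0, "dy": 0, "dz": 0, "wx": 0, "wy": 0, "wz": -7.1, "grip": 1}]'

```text
time_s: 17.3
ee_pos: [0.5054, 0.3378, 0.1626]
tool_rot: [3.141, 0.0, 2.931]
ft_force: [-0.8, -0.3, -0.3]
grip_width: 0.0854
gripper_force: 0.0
```

step_arm --targets '[{"dx": 0, "dy": 0, "dz": 0, "wx": 0, "wy": 0, "wz": -0.9, "grip": 1}, {"dx": 0, "dy": 0, "dz": 0, "wx": 0, "wy": 0, "wz": 0, "grip": 1}, {"dx": 0, "dy": 0, "dz": 0, "wx": 0, "wy": 0, "wz": 0, "grip": 1}]'

```text
time_s: 17.55
ee_pos: [0.5054, 0.3378, 0.1622]
tool_rot: [3.141, 0.0, 2.938]
ft_force: [-0.4, 0.3, 0.5]
grip_width: 0.0856
gripper_force: 0.0
```

```bash
python3 - <<'E'
from h import *
cups(.048); cups(.04); go(.5057,.3385,.012,168.4)
E
```

```text
top 100 [0.5901 0.0307 0.048 ] [0.034 0.031 0.   ]
top 101 [ 0.5795 -0.0485  0.048 ] [0.034 0.031 0.   ]
scene 76 [0.5927 0.0295 0.048 ] [0.031 0.032 0.   ]
scene 96 [ 0.5828 -0.0492  0.048 ] [0.031 0.033 0.   ]
top 81 [0.5914 0.0307 0.04  ] [0.034 0.031 0.   ]
top 82 [ 0.5808 -0.0487  0.04  ] [0.034 0.031 0.   ]
scene 64 [ 0.5805 -0.0449  0.04  ] [0.031 0.033 0.   ]
t 17.8 pos [0.5053 0.3378 0.1619] rpy [180.     0.   168.42] w 0.0859 F [ 0.3 -0.1 -0.4] q [ 31.  11. 105.   0.  65. -47.]
  dx,dy,dz cm [-0.02  0.07 14.99] wz 0.0
```

step_arm --targets '[{"dx": 0, "dy": 0.07, "dz": 3.5, "wx": 0, "wy": 0, "wz": 0, "grip": 1}, {"dx": 0, "dy": 0, "dz": 3.5, "wx": 0, "wy": 0, "wz": 0, "grip": 1}, {"dx": 0, "dy": 0, "dz": 3.5, "wx": 0, "wy": 0, "wz": 0, "grip": 1}, {"dx": 0, "dy": 0, "dz": 2.5, "wx": 0, "wy": 0, "wz": 0, "grip": 1}, {"dx": 0, "dy": 0, "dz": 1.0, "wx": 0, "wy": 0, "wz": 0, "grip": 1}, {"dx": 0, "dy": 0, "dz": 0.5, "wx": 0, "wy": 0, "wz": 0, "grip": 1}, {"dx": 0, "dy": 0, "dz": 0, "wx": 0, "wy": 0, "wz": 0, "grip": 1}, {"dx": 0, "dy": 0, "dz": 0, "wx": 0, "wy": 0, "wz": 0, "grip": 1}, {"dx": 0, "dy": 0, "dz": 0, "wx": 0, "wy": 0, "wz": 0, "grip": 1}]'

```text
time_s: 18.5
ee_pos: [0.5073, 0.3396, 0.0191]
tool_rot: [3.139, 0.003, 2.941]
ft_force: [-0.2, 0.6, -0.2]
grip_width: 0.0852
gripper_force: 0.0
```

step_arm --targets '[{"dx": 0, "dy": 0, "dz": 0, "wx": 0, "wy": 0, "wz": 0, "grip": 0}, {"dx": 0, "dy": 0, "dz": 0, "wx": 0, "wy": 0, "wz": 0, "grip": 0}, {"dx": 0, "dy": 0, "dz": 0, "wx": 0, "wy": 0, "wz": 0, "grip": 0}, {"dx": 0, "dy": 0, "dz": 0, "wx": 0, "wy": 0, "wz": 0, "grip": 0}, {"dx": 0, "dy": 0, "dz": 0, "wx": 0, "wy": 0, "wz": 0, "grip": 0}, {"dx": 0, "dy": 0, "dz": 0, "wx": 0, "wy": 0, "wz": 0, "grip": 0}, {"dx": 0, "dy": 0, "dz": 0, "wx": 0, "wy": 0, "wz": 0, "grip": 0}, {"dx": 0, "dy": 0, "dz": 0, "wx": 0, "wy": 0, "wz": 0, "grip": 0}, {"dx": 0, "dy": 0, "dz": 0, "wx": 0, "wy": 0, "wz": 0, "grip": 0}, {"dx": 0, "dy": 0, "dz": 0, "wx": 0, "wy": 0, "wz": 0, "grip": 0}]'

```text
time_s: 19.33
ee_pos: [0.506, 0.3392, 0.0174]
tool_rot: [3.14, 0.001, 2.941]
ft_force: [-1.0, 3.2, 5.8]
grip_width: 0.0124
gripper_force: 61.7
```

step_arm --targets '[{"dx": 0, "dy": 0, "dz": 0, "wx": 0, "wy": 0, "wz": 0, "grip": 0.5}, {"dx": 0, "dy": 0, "dz": 0, "wx": 0, "wy": 0, "wz": 0, "grip": 0.5}, {"dx": 0, "dy": 0, "dz": 0, "wx": 0, "wy": 0, "wz": 0, "grip": 0.5}, {"dx": 0, "dy": 0, "dz": 0.55, "wx": 0, "wy": 0, "wz": 0, "grip": 0.5}, {"dx": 0, "dy": 0, "dz": 0, "wx": 0, "wy": 0, "wz": 0, "grip": 0.5}, {"dx": 0, "dy": 0, "dz": 0, "wx": 0, "wy": 0, "wz": 0, "grip": 0}, {"dx": 0, "dy": 0, "dz": 0, "wx": 0, "wy": 0, "wz": 0, "grip": 0}, {"dx": 0, "dy": 0, "dz": 0, "wx": 0, "wy": 0, "wz": 0, "grip": 0}, {"dx": 0, "dy": 0, "dz": 0, "wx": 0, "wy": 0, "wz": 0, "grip": 0}, {"dx": 0, "dy": 0, "dz": 0, "wx": 0, "wy": 0, "wz": 0, "grip": 0}, {"dx": 0, "dy": 0, "dz": 0, "wx": 0, "wy": 0, "wz": 0, "grip": 0}, {"dx": 0, "dy": 0, "dz": 0, "wx": 0, "wy": 0, "wz": 0, "grip": 0}]'

```text
time_s: 20.33
ee_pos: [0.5054, 0.3384, 0.0112]
tool_rot: [-3.141, 0.0, 2.941]
ft_force: [0.9, 1.5, -1.6]
grip_width: 0.0121
gripper_force: 59.2
```

```bash
python3 - <<'E'
from h import *
go(.5852,-.0119,.16,82.4);print(manip.observe()['gripper_force'])
E
```

```text
t 20.3 pos [0.5054 0.3384 0.0112] rpy [-179.99    0.    168.49] w 0.0121 F [ 0.9  1.5 -1.6] q [ 31.  21. 110.  -0.  49. -47.]
  dx,dy,dz cm [-14.81 -32.74 -14.88] wz 86.1
59.20279383659363
```

step_arm --targets '[{"dx": 0, "dy": 0, "dz": -0.5, "wx": 0, "wy": 0, "wz": 0, "grip": 0}, {"dx": 0, "dy": 0, "dz": -1.5, "wx": 0, "wy": 0, "wz": 0, "grip": 0}, {"dx": 0, "dy": 0, "dz": -2.5, "wx": 0, "wy": 0, "wz": 0, "grip": 0}, {"dx": 0, "dy": 0, "dz": -2.5, "wx": 0, "wy": 0, "wz": 0, "grip": 0}, {"dx": 0, "dy": 0, "dz": -2.5, "wx": 0, "wy": 0, "wz": 0, "grip": 0}, {"dx": 0, "dy": 0, "dz": -2.5, "wx": 0, "wy": 0, "wz": 0, "grip": 0}, {"dx": 0, "dy": 0, "dz": -2, "wx": 0, "wy": 0, "wz": 2.1, "grip": 0}, {"dx": 0, "dy": 0, "dz": -1, "wx": 0, "wy": 0, "wz": 4, "grip": 0}, {"dx": 0, "dy": 0, "dz": -1, "wx": 0, "wy": 0, "wz": 5, "grip": 0}, {"dx": 0, "dy": 0, "dz": 0, "wx": 0, "wy": 0, "wz": 5, "grip": 0}, {"dx": 0, "dy": 0, "dz": 0, "wx": 0, "wy": 0, "wz": 5, "grip": 0}, {"dx": 0, "dy": 0, "dz": 0, "wx": 0, "wy": 0, "wz": 5, "grip": 0}]'

```text
time_s: 21.33
ee_pos: [0.5047, 0.338, 0.1709]
tool_rot: [-3.14, -0.001, 2.481]
ft_force: [-0.7, -0.6, -4.8]
grip_width: 0.0127
gripper_force: 58.9
```

step_arm --targets '[{"dx": 0, "dy": 0, "dz": 0, "wx": 0, "wy": 0, "wz": 6, "grip": 0}, {"dx": 0, "dy": 0, "dz": 0, "wx": 0, "wy": 0, "wz": 6, "grip": 0}, {"dx": 0, "dy": 0, "dz": 0, "wx": 0, "wy": 0, "wz": 6, "grip": 0}, {"dx": 0, "dy": 0, "dz": 0, "wx": 0, "wy": 0, "wz": 6, "grip": 0}, {"dx": 0, "dy": 0, "dz": 0, "wx": 0, "wy": 0, "wz": 6, "grip": 0}, {"dx": 0, "dy": 0, "dz": 0, "wx": 0, "wy": 0, "wz": 6, "grip": 0}, {"dx": 0, "dy": 0, "dz": 0, "wx": 0, "wy": 0, "wz": 6, "grip": 0}, {"dx": 0, "dy": 0, "dz": 0, "wx": 0, "wy": 0, "wz": 6, "grip": 0}, {"dx": 0, "dy": 0, "dz": 0, "wx": 0, "wy": 0, "wz": 6, "grip": 0}, {"dx": 0, "dy": 0, "dz": 0, "wx": 0, "wy": 0, "wz": 4, "grip": 0}, {"dx": 0, "dy": 0, "dz": 0, "wx": 0, "wy": 0, "wz": 2, "grip": 0}, {"dx": 0, "dy": 0, "dz": 0, "wx": 0, "wy": 0, "wz": 0, "grip": 0}]'

```text
time_s: 22.33
ee_pos: [0.5045, 0.338, 0.1703]
tool_rot: [-3.14, 0.001, 1.437]
ft_force: [-1.2, 0.7, -4.5]
grip_width: 0.013
gripper_force: 58.9
```

```bash
python3 - <<'E'
from h import *
go(.5852,-.0119,.16,82.4);print(manip.observe()['gripper_force'])
E
```

```text
t 22.3 pos [0.5045 0.338  0.1703] rpy [-1.799e+02  8.000e-02  8.234e+01] w 0.0130 F [-1.2  0.7 -4.5] q [ 31.  11. 104.   0.  66.  39.]
  dx,dy,dz cm [-33.6   12.66   1.03] wz -0.1
58.913129568099976
```

Weight 4.5 N, so the cover is held. Carrying it above the seat.

step_arm --targets '[{"dx": -1.5, "dy": 0.6, "dz": 0, "wx": 0, "wy": 0, "wz": 0, "grip": 0}, {"dx": -3, "dy": 1.1, "dz": 0, "wx": 0, "wy": 0, "wz": 0, "grip": 0}, {"dx": -3.4, "dy": 1.25, "dz": 0, "wx": 0, "wy": 0, "wz": 0, "grip": 0}, {"dx": -3.4, "dy": 1.25, "dz": 0, "wx": 0, "wy": 0, "wz": 0, "grip": 0}, {"dx": -3.4, "dy": 1.25, "dz": 0, "wx": 0, "wy": 0, "wz": 0, "grip": 0}, {"dx": -3.4, "dy": 1.25, "dz": 0, "wx": 0, "wy": 0, "wz": 0, "grip": 0}, {"dx": -3.4, "dy": 1.25, "dz": 0, "wx": 0, "wy": 0, "wz": 0, "grip": 0}, {"dx": -3.4, "dy": 1.25, "dz": 0, "wx": 0, "wy": 0, "wz": 0, "grip": 0}, {"dx": -3.4, "dy": 1.25, "dz": 0, "wx": 0, "wy": 0, "wz": 0, "grip": 0}, {"dx": -3, "dy": 1.1, "dz": 0, "wx": 0, "wy": 0, "wz": 0, "grip": 0}, {"dx": -1.5, "dy": 0.7, "dz": 0, "wx": 0, "wy": 0, "wz": 0, "grip": 0}, {"dx": -0.8, "dy": 0.4, "dz": 0, "wx": 0, "wy": 0, "wz": 0, "grip": 0}]'

```text
time_s: 23.33
ee_pos: [0.5862, -0.014, 0.1709]
tool_rot: [-3.141, 0.001, 1.436]
ft_force: [0.2, 0.5, -5.6]
grip_width: 0.0129
gripper_force: 58.9
```

step_arm --targets '[{"dx": 0, "dy": 0, "dz": 1.5, "wx": 0, "wy": 0, "wz": 0, "grip": 0}, {"dx": 0, "dy": 0, "dz": 1.5, "wx": 0, "wy": 0, "wz": 0, "grip": 0}, {"dx": 0, "dy": 0, "dz": 1.5, "wx": 0, "wy": 0, "wz": 0, "grip": 0}, {"dx": 0, "dy": 0, "dz": 1, "wx": 0, "wy": 0, "wz": 0, "grip": 0}, {"dx": 0, "dy": 0, "dz": 0.5, "wx": 0, "wy": 0, "wz": 0, "grip": 0}, {"dx": 0, "dy": 0, "dz": 0, "wx": 0, "wy": 0, "wz": 0, "grip": 0}, {"dx": 0, "dy": 0, "dz": 0, "wx": 0, "wy": 0, "wz": 0, "grip": 0}, {"dx": 0, "dy": 0, "dz": 0, "wx": 0, "wy": 0, "wz": 0, "grip": 0}]'

```text
time_s: 24.0
ee_pos: [0.5872, -0.011, 0.1123]
tool_rot: [3.14, -0.0, 1.438]
ft_force: [-0.2, 0.4, -4.9]
grip_width: 0.0126
gripper_force: 58.9
```

```bash
cat > cv.py <<'E'
from h import *
import sys
tag=sys.argv[1]
go(.5852,-.0119,.0732,82.4)
z=manip.observe()['ee_pos'][2]-.0112+.008; print('cover top z',z)
for n in('top','scene'):
    im,d,c=grab(n);np.savez(f'{n}_{tag}.npz',im=im,d=d);P=cloud(c,d);X,Y,Z=P[...,0],P[...,1],P[...,2]
    m=((d>0)&(abs(Z-z)<.007)&(X>.48)&(X<.69)&(abs(Y)<.2)).astype(np.uint8)
    k,l,s,_=cv2.connectedComponentsWithStats(m,connectivity=4)
    for i in range(1,k):
        if s[i,4]>150:
            a=plane(c,np.argwhere(l==i)[:,::-1],z)[:,:2]*1000;r=cv2.minAreaRect(a.astype(np.float32));print(n,s[i,4],np.round(r[0],1),np.round(r[1],1),round(r[2],2),'Z',np.median(Z[l==i]).round(4),'ymin/max',a[:,1].min().round(1),a[:,1].max().round(1))
    cr=im[140:250,190:340] if n=='top' else im[110:275,180:350]
    cv2.imwrite(f'pics/{n}_{tag}.png',cv2.resize(cr[...,::-1],None,fx=3.5,fy=3.5,interpolation=cv2.INTER_CUBIC))
E
python3 cv.py c1
```

```text
t 24.0 pos [ 0.5872 -0.011   0.1123] rpy [ 1.799e+02 -1.000e-02  8.242e+01] w 0.0126 F [-0.2  0.4 -4.9] q [ -4.  11. 110.   0.  59.   4.]
  dx,dy,dz cm [-0.11 -0.19  3.91] wz 0.0
cover top z 0.10912680542773925
top 782 [600.6  99.5] [ 52.3 146.6] 82.59 Z 0.1083 ymin/max 73.5 132.9
top 993 [ 571.9 -117.8] [ 64.3 146.9] 82.39 Z 0.1084 ymin/max -157.1 -87.6
top 585 [572.7  -5.3] [111.2  86.1] 86.06 Z 0.1083 ymin/max -61.3 51.7
scene 4171 [588.3 -13.2] [281.1 148.2] 82.4 Z 0.1088 ymin/max -161.4 129.8
```

View pics/scene_c1.png

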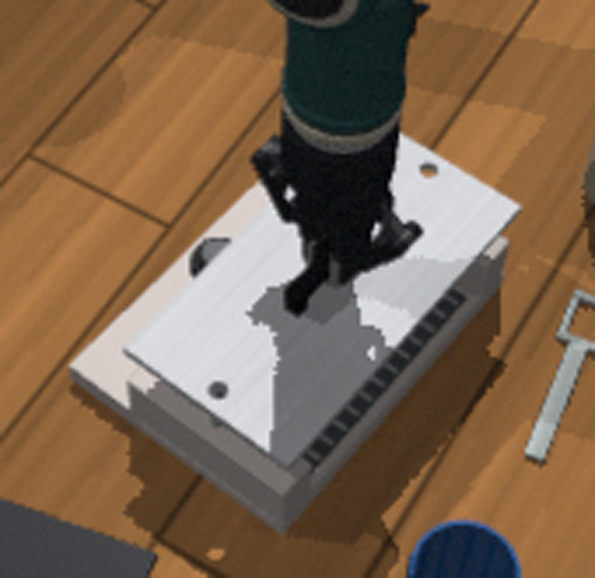

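View pics/top_c1.png

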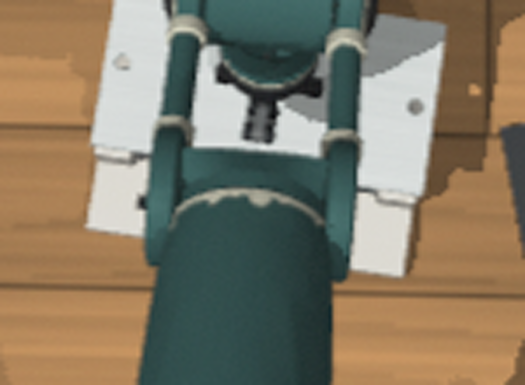

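step_arm --targets '[{"dx": 0.06, "dy": -0.19, "dz": 0.5, "wx": 0, "wy": 0, "wz": 0, "grip": 0}, {"dx": 0, "dy": 0, "dz": 1, "wx": 0, "wy": 0, "wz": 0, "grip": 0}, {"dx": 0, "dy": 0, "dz": 0.5, "wx": 0, "wy": 0, "wz": 0, "grip": 0}, {"dx": 0, "dy": 0, "dz": 0.1, "wx": 0, "wy": 0, "wz": 0, "grip": 0}, {"dx": 0, "dy": 0, "dz": 0, "wx": 0, "wy": 0, "wz": 0, "grip": 0}, {"dx": 0, "dy": 0, "dz": 0, "wx": 0, "wy": 0, "wz": 0, "grip": 0}, {"dx": 0, "dy": 0, "dz": 0, "wx": 0, "wy": 0, "wz": 0, "grip": 0}, {"dx": 0, "dy": 0, "dz": 0, "wx": 0, "wy": 0, "wz": 0, "grip": 0}]'

```text
time_s: 24.77
ee_pos: [0.585, -0.0105, 0.0907]
tool_rot: [3.141, -0.0, 1.438]
ft_force: [0.3, 0.6, -5.4]
grip_width: 0.0128
gripper_force: 58.9
```

```bash
python3 cv.py c2; python3 - <<'E'
from h import *
# hole and pin pixels: predicted ones for a look
im=np.load('top_c2.npz')['im'];a=im[148:170,215:235];b=im[160:182,298:318]
s=np.load('scene_c2.npz')['im'];e=s[145:170,290:315];f=s[208:233,230:255]
T=[cv2.resize(q,(290,290),interpolation=cv2.INTER_CUBIC) for q in(a,b,e,f)]
cv2.imwrite('pics/holes.png',np.vstack([np.hstack(T[:2]),np.hstack(T[2:])])[...,::-1])
E
```

```text
t 24.8 pos [ 0.585  -0.0105  0.0907] rpy [179.96  -0.    82.39] w 0.0128 F [ 0.3  0.6 -5.4] q [ -3.  13. 111.   0.  57.   4.]
  dx,dy,dz cm [-0.13  0.04  1.75] wz -0.0
cover top z 0.08745296085788268
top 768 [598.4 100.1] [ 52.6 146.6] 82.28 Z 0.0864 ymin/max 74.4 134.8
top 949 [ 569.5 -116.8] [ 64.9 146.7] 82.41 Z 0.0868 ymin/max -156.5 -86.6
top 265 [575.8  28. ] [78.  44.3] 1.2 Z 0.0871 ymin/max 5.7 50.0
top 194 [560.3 -40. ] [41.4 57. ] 82.37 Z 0.0869 ymin/max -59.6 -15.7
scene 4060 [586.2 -12.9] [281.  147.6] 82.44 Z 0.0869 ymin/max -160.5 129.6
```

View pics/holes.png

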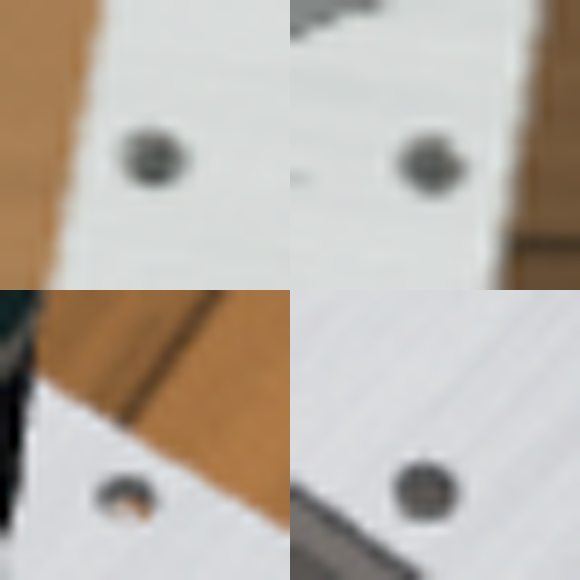

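The holes sit over the pins within about 1 mm in both views. Lowering the cover.

step_arm --targets '[{"dx": 0.03, "dy": 0.03, "dz": 0.3, "wx": 0, "wy": 0, "wz": 0, "grip": 0}, {"dx": 0, "dy": 0, "dz": 0.3, "wx": 0, "wy": 0, "wz": 0, "grip": 0}, {"dx": 0, "dy": 0, "dz": 0.3, "wx": 0, "wy": 0, "wz": 0, "grip": 0}, {"dx": 0, "dy": 0, "dz": 0, "wx": 0, "wy": 0, "wz": 0, "grip": 0}, {"dx": 0, "dy": 0, "dz": 0, "wx": 0, "wy": 0, "wz": 0, "grip": 0}]'

```text
time_s: 25.28
ee_pos: [0.5844, -0.0102, 0.0807]
tool_rot: [-3.14, 0.0, 1.438]
ft_force: [0.4, -0.0, -5.7]
grip_width: 0.0127
gripper_force: 58.9
```

step_arm --targets '[{"dx": 0, "dy": 0, "dz": 0.2, "wx": 0, "wy": 0, "wz": 0, "grip": 0}, {"dx": 0, "dy": 0, "dz": 0.2, "wx": 0, "wy": 0, "wz": 0, "grip": 0}, {"dx": 0, "dy": 0, "dz": 0, "wx": 0, "wy": 0, "wz": 0, "grip": 0}, {"dx": 0, "dy": 0, "dz": 0, "wx": 0, "wy": 0, "wz": 0, "grip": 0}]'

```text
time_s: 25.62
ee_pos: [0.5847, -0.0102, 0.0771]
tool_rot: [-3.141, 0.0, 1.438]
ft_force: [-0.5, -0.2, -5.5]
grip_width: 0.0128
gripper_force: 58.9
```

step_arm --targets '[{"dx": 0, "dy": 0, "dz": 0.2, "wx": 0, "wy": 0, "wz": 0, "grip": 0}, {"dx": 0, "dy": 0, "dz": 0.15, "wx": 0, "wy": 0, "wz": 0, "grip": 0}, {"dx": 0, "dy": 0, "dz": 0, "wx": 0, "wy": 0, "wz": 0, "grip": 0}, {"dx": 0, "dy": 0, "dz": 0, "wx": 0, "wy": 0, "wz": 0, "grip": 0}, {"dx": 0, "dy": 0, "dz": 0, "wx": 0, "wy": 0, "wz": 0, "grip": 0}]'

```text
time_s: 26.03
ee_pos: [0.5849, -0.0102, 0.0737]
tool_rot: [-3.142, 0.0, 1.438]
ft_force: [0.3, -0.2, -5.4]
grip_width: 0.013
gripper_force: 59.0
```

step_arm --targets '[{"dx": 0, "dy": 0, "dz": 0.1, "wx": 0, "wy": 0, "wz": 0, "grip": 0}, {"dx": 0, "dy": 0, "dz": 0, "wx": 0, "wy": 0, "wz": 0, "grip": 0}, {"dx": 0, "dy": 0, "dz": 0, "wx": 0, "wy": 0, "wz": 0, "grip": 0}, {"dx": 0, "dy": 0, "dz": 0, "wx": 0, "wy": 0, "wz": 0, "grip": 0}]'

```text
time_s: 26.37
ee_pos: [0.5852, -0.0102, 0.0732]
tool_rot: [3.141, -0.0, 1.438]
ft_force: [-0.2, 0.1, -1.4]
grip_width: 0.0132
gripper_force: 59.4
```

step_arm --targets '[{"dx": 0, "dy": 0, "dz": 0, "wx": 0, "wy": 0, "wz": 0, "grip": 0.8}, {"dx": 0, "dy": 0, "dz": 0, "wx": 0, "wy": 0, "wz": 0, "grip": 0.8}, {"dx": 0, "dy": 0, "dz": 0, "wx": 0, "wy": 0, "wz": 0, "grip": 0.8}, {"dx": 0, "dy": 0, "dz": 0, "wx": 0, "wy": 0, "wz": 0, "grip": 0.8}, {"dx": 0, "dy": 0, "dz": 0, "wx": 0, "wy": 0, "wz": 0, "grip": 0.8}, {"dx": 0, "dy": 0, "dz": 0, "wx": 0, "wy": 0, "wz": 0, "grip": 0.8}, {"dx": 0, "dy": 0, "dz": -1, "wx": 0, "wy": 0, "wz": 0, "grip": 0.8}, {"dx": 0, "dy": 0, "dz": -2, "wx": 0, "wy": 0, "wz": 0, "grip": 0.8}, {"dx": 0, "dy": 0, "dz": -3, "wx": 0, "wy": 0, "wz": 0, "grip": 0.8}, {"dx": 0, "dy": 0, "dz": -4, "wx": 0, "wy": 0, "wz": 0, "grip": 0.8}, {"dx": 0, "dy": 0, "dz": 0, "wx": 0, "wy": 0, "wz": 0, "grip": 0}]'

```text
time_s: 27.28
ee_pos: [0.5904, -0.0105, 0.1825]
tool_rot: [3.127, -0.001, 1.438]
ft_force: [2.4, 0.3, 1.4]
grip_width: 0.0577
gripper_force: 0.0
```

step_arm --targets '[{"dx": 0, "dy": -3.4, "dz": 0, "wx": 0, "wy": 0, "wz": -6, "grip": 0}, {"dx": 0, "dy": 0, "dz": 0, "wx": 0, "wy": 0, "wz": -7, "grip": 0}, {"dx": 0, "dy": 0, "dz": 0, "wx": 0, "wy": 0, "wz": -7, "grip": 0}, {"dx": 0, "dy": 0, "dz": 0, "wx": 0, "wy": 0, "wz": -7, "grip": 0}, {"dx": 0, "dy": 0, "dz": 0, "wx": 0, "wy": 0, "wz": -7, "grip": 0}, {"dx": 0, "dy": 0, "dz": 0, "wx": 0, "wy": 0, "wz": -7, "grip": 0}, {"dx": 0, "dy": 0, "dz": 0, "wx": 0, "wy": 0, "wz": -7, "grip": 0}, {"dx": 0, "dy": 0, "dz": 0, "wx": 0, "wy": 0, "wz": -7, "grip": 0}, {"dx": 0, "dy": 0, "dz": 0, "wx": 0, "wy": 0, "wz": -7, "grip": 0}, {"dx": 0, "dy": 0, "dz": 0, "wx": 0, "wy": 0, "wz": -7, "grip": 0}, {"dx": 0, "dy": 0, "dz": 0, "wx": 0, "wy": 0, "wz": -7, "grip": 0}, {"dx": 0, "dy": 0, "dz": 0, "wx": 0, "wy": 0, "wz": -7, "grip": 0}]'

```text
time_s: 28.28
ee_pos: [0.5515, -0.0057, 0.1736]
tool_rot: [3.141, 0.001, 2.893]
ft_force: [0.2, -0.3, -0.2]
grip_width: -0.0002
gripper_force: 0.0
```

step_arm --targets '[{"dx": 2.3, "dy": 0, "dz": 0, "wx": 0, "wy": 0, "wz": -7, "grip": 0}, {"dx": 2.3, "dy": 0, "dz": 0, "wx": 0, "wy": 0, "wz": 0, "grip": 0}, {"dx": 2.3, "dy": 0, "dz": 0, "wx": 0, "wy": 0, "wz": 0, "grip": 0}, {"dx": 0, "dy": 0, "dz": 0, "wx": 0, "wy": 0, "wz": 0, "grip": 0}, {"dx": 0, "dy": 0, "dz": 0, "wx": 0, "wy": 0, "wz": 0, "grip": 0}, {"dx": 0, "dy": 0, "dz": 0, "wx": 0, "wy": 0, "wz": 0, "grip": 0}]'

```text
time_s: 28.78
ee_pos: [0.4843, 0.0061, 0.1737]
tool_rot: [3.141, 0.002, 3.009]
ft_force: [-0.1, 0.6, -0.3]
grip_width: -0.0001
gripper_force: 0.0
```

```bash
python3 - <<'E'
from h import *
go(.4835,.001,.045,172.4)
for n in('scene','top'):
    im,d,c=grab(n);P=cloud(c,d);X,Y,Z=P[...,0],P[...,1],P[...,2]
    m=((d>0)&(abs(Z-.070)<.006)&(X>.48)&(X<.69)&(abs(Y)<.2)).astype(np.uint8)
    k,l,s,_=cv2.connectedComponentsWithStats(m,connectivity=4)
    for i in range(1,k):
        if s[i,4]>200:
            q=P[l==i];A=np.c_[q[:,:2],np.ones(len(q))];co=np.linalg.lstsq(A,q[:,2],rcond=None)[0]
            r=cv2.minAreaRect((plane(c,np.argwhere(l==i)[:,::-1],.07)[:,:2]*1000).astype(np.float32));print(n,s[i,4],r,'Z',np.median(q[:,2]),'tilt',co[:2].round(4))
    z0=np.load(f'{n}0.npz');im0,d0=z0['im'],z0['d'];P0=cloud(c,d0)
    m=(d0>0)&(abs(P0[...,0]-.484)<.022)&(abs(P0[...,1])<.022)&(P0[...,2]>.026);q=P0[m];zt=np.percentile(q[:,2],80);w=abs(q[:,2]-zt)<.004;print('btn z',zt,q[w].mean(0),w.sum())
    if n=='scene': cv2.imwrite('pics/seat.png',cv2.resize(im[90:290,160:380,::-1],None,fx=3,fy=3,interpolation=cv2.INTER_CUBIC))
E
```

```text
t 28.8 pos [0.4843 0.0061 0.1737] rpy [1.7999e+02 1.4000e-01 1.7239e+02] w -0.0001 F [-0.1  0.6 -0.3] q [ -2.  -3. 118.  -0.  65. -85.]
  dx,dy,dz cm [ 1.000e-02 -5.200e-01  1.287e+01] wz -0.0
scene 4959 ((586.480712890625, -12.81927490234375), (281.43194580078125, 147.4518280029297), 82.40111541748047) Z 0.06951226866089286 tilt [-0.0013  0.0006]
btn z 0.04094911483952337 [0.48377735 0.00229542 0.04080091] 67
top 2219 ((583.8179321289062, -11.02545166015625), (277.62017822265625, 146.8864288330078), 82.41141510009766) Z 0.06935749579211352 tilt [-0.0022 -0.002 ]
btn z 0.041213413678264824 [0.48161844 0.00184736 0.04099109] 54
```

View pics/seat.png

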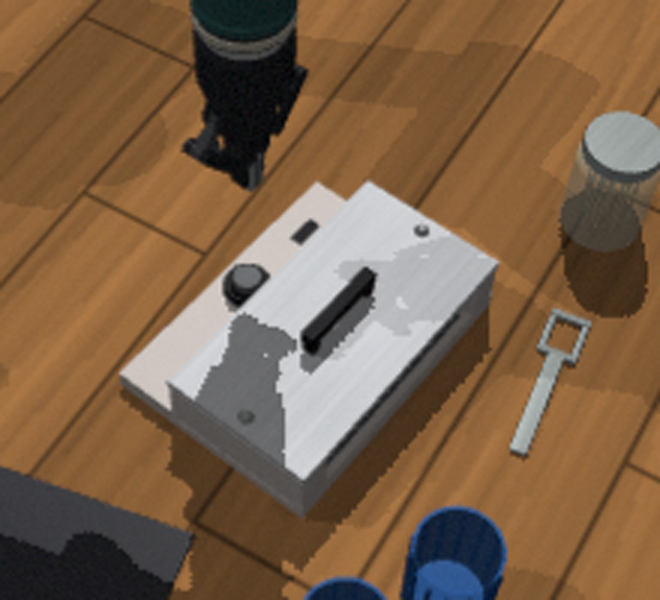

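Cover is flush (height 69.5 mm, no tilt), both pins showing through at (421,230) and (246,417). Pressing start.

step_arm --targets '[{"dx": 0.08, "dy": -0.37, "dz": 3, "wx": 0, "wy": 0, "wz": 0, "grip": 0}, {"dx": 0, "dy": 0, "dz": 4, "wx": 0, "wy": 0, "wz": 0, "grip": 0}, {"dx": 0, "dy": 0, "dz": 3, "wx": 0, "wy": 0, "wz": 0, "grip": 0}, {"dx": 0, "dy": 0, "dz": 1.5, "wx": 0, "wy": 0, "wz": 0, "grip": 0}, {"dx": 0, "dy": 0, "dz": 0.5, "wx": 0, "wy": 0, "wz": 0, "grip": 0}, {"dx": 0, "dy": 0, "dz": 0, "wx": 0, "wy": 0, "wz": 0, "grip": 0}, {"dx": 0, "dy": 0, "dz": 0, "wx": 0, "wy": 0, "wz": 0, "grip": 0}, {"dx": 0, "dy": 0, "dz": 0, "wx": 0, "wy": 0, "wz": 0, "grip": 0}, {"dx": 0, "dy": 0, "dz": 0, "wx": 0, "wy": 0, "wz": 0, "grip": 0}]'

```text
time_s: 29.63
ee_pos: [0.4839, 0.0025, 0.0546]
tool_rot: [3.141, 0.004, 3.009]
ft_force: [0.3, -0.6, 0.1]
grip_width: 0.0001
gripper_force: 0.0
```

step_arm --targets '[{"dx": 0, "dy": 0, "dz": 0.3, "wx": 0, "wy": 0, "wz": 0, "grip": 0}, {"dx": 0, "dy": 0, "dz": 0.3, "wx": 0, "wy": 0, "wz": 0, "grip": 0}, {"dx": 0, "dy": 0, "dz": 0.3, "wx": 0, "wy": 0, "wz": 0, "grip": 0}, {"dx": 0, "dy": 0, "dz": 0, "wx": 0, "wy": 0, "wz": 0, "grip": 0}, {"dx": 0, "dy": 0, "dz": 0, "wx": 0, "wy": 0, "wz": 0, "grip": 0}, {"dx": 0, "dy": 0, "dz": 0, "wx": 0, "wy": 0, "wz": 0, "grip": 0}]'

```text
time_s: 30.13
ee_pos: [0.4819, 0.0026, 0.0436]
tool_rot: [-3.142, -0.0, 3.009]
ft_force: [0.4, 0.5, 0.1]
grip_width: 0.0001
gripper_force: 0.0
```

step_arm --targets '[{"dx": 0, "dy": 0, "dz": 0.2, "wx": 0, "wy": 0, "wz": 0, "grip": 0}, {"dx": 0, "dy": 0, "dz": 0.2, "wx": 0, "wy": 0, "wz": 0, "grip": 0}, {"dx": 0, "dy": 0, "dz": 0.2, "wx": 0, "wy": 0, "wz": 0, "grip": 0}, {"dx": 0, "dy": 0, "dz": 0, "wx": 0, "wy": 0, "wz": 0, "grip": 0}, {"dx": 0, "dy": 0, "dz": 0, "wx": 0, "wy": 0, "wz": 0, "grip": 0}, {"dx": 0, "dy": 0, "dz": 0, "wx": 0, "wy": 0, "wz": 0, "grip": 0}]'

```text
time_s: 30.63
ee_pos: [0.4825, 0.0026, 0.0381]
tool_rot: [3.142, 0.001, 3.009]
ft_force: [0.3, -0.1, 3.0]
grip_width: 0.0
gripper_force: 1.8
```

step_arm --targets '[{"dx": 0, "dy": 0, "dz": 0.15, "wx": 0, "wy": 0, "wz": 0, "grip": 0}, {"dx": 0, "dy": 0, "dz": 0, "wx": 0, "wy": 0, "wz": 0, "grip": 0}, {"dx": 0, "dy": 0, "dz": 0, "wx": 0, "wy": 0, "wz": 0, "grip": 0}, {"dx": 0, "dy": 0, "dz": 0, "wx": 0, "wy": 0, "wz": 0, "grip": 0}]'

```text
time_s: 30.97
ee_pos: [0.4824, 0.0026, 0.0365]
tool_rot: [3.142, 0.001, 3.009]
ft_force: [-0.3, -0.4, 4.9]
grip_width: -0.0003
gripper_force: 2.2
```

step_arm --targets '[{"dx": 0, "dy": 0, "dz": 0.15, "wx": 0, "wy": 0, "wz": 0, "grip": 0}, {"dx": 0, "dy": 0, "dz": 0, "wx": 0, "wy": 0, "wz": 0, "grip": 0}, {"dx": 0, "dy": 0, "dz": 0, "wx": 0, "wy": 0, "wz": 0, "grip": 0}, {"dx": 0, "dy": 0, "dz": 0, "wx": 0, "wy": 0, "wz": 0, "grip": 0}]'

```text
time_s: 31.3
ee_pos: [0.4825, 0.0026, 0.0359]
tool_rot: [3.142, 0.001, 3.009]
ft_force: [-2.4, 0.3, 11.9]
grip_width: 0.0001
gripper_force: 6.0
```

step_arm --targets '[{"dx": 0, "dy": 0, "dz": 0.1, "wx": 0, "wy": 0, "wz": 0, "grip": 0}, {"dx": 0, "dy": 0, "dz": 0, "wx": 0, "wy": 0, "wz": 0, "grip": 0}, {"dx": 0, "dy": 0, "dz": 0, "wx": 0, "wy": 0, "wz": 0, "grip": 0}, {"dx": 0, "dy": 0, "dz": 0, "wx": 0, "wy": 0, "wz": 0, "grip": 0}]'

```text
time_s: 31.63
ee_pos: [0.4825, 0.0026, 0.0358]
tool_rot: [-3.142, 0.0, 3.009]
ft_force: [-6.2, 0.7, 19.0]
grip_width: -0.0003
gripper_force: 9.6
```

step_arm --targets '[{"dx": 0, "dy": 0, "dz": -0.5, "wx": 0, "wy": 0, "wz": 0, "grip": 0}, {"dx": 0, "dy": 0, "dz": -1, "wx": 0, "wy": 0, "wz": 0, "grip": 0}, {"dx": 0, "dy": 0, "dz": -3, "wx": 0, "wy": 0, "wz": 0, "grip": 0}, {"dx": 0, "dy": 0, "dz": -4, "wx": 0, "wy": 0, "wz": 0, "grip": 0}, {"dx": 0, "dy": 0, "dz": -4, "wx": 0, "wy": 0, "wz": 0, "grip": 0}, {"dx": 0, "dy": 0, "dz": -1.3, "wx": 0, "wy": 0, "wz": 0, "grip": 0}, {"dx": -2, "dy": 0, "dz": 0, "wx": 0, "wy": 0, "wz": 0, "grip": 0.8}, {"dx": -3, "dy": 0, "dz": 0, "wx": 0, "wy": 0, "wz": 0, "grip": 0.8}, {"dx": -3, "dy": 0, "dz": 0, "wx": 0, "wy": 0, "wz": 0, "grip": 0.8}, {"dx": -2.3, "dy": 0.1, "dz": 0, "wx": 0, "wy": 0, "wz": 0, "grip": 0.8}, {"dx": 0, "dy": 0, "dz": 0, "wx": 0, "wy": 0, "wz": 0, "grip": 0.8}]'

```text
time_s: 32.55
ee_pos: [0.5875, -0.0105, 0.1715]
tool_rot: [3.142, 0.002, 3.008]
ft_force: [-0.1, 0.5, -0.3]
grip_width: 0.0603
gripper_force: 0.0
```

step_arm --targets '[{"dx": 0, "dy": 0, "dz": 0, "wx": 0, "wy": 0, "wz": 7, "grip": 0.8}, {"dx": 0, "dy": 0, "dz": 0, "wx": 0, "wy": 0, "wz": 7, "grip": 0.8}, {"dx": 0, "dy": 0, "dz": 0, "wx": 0, "wy": 0, "wz": 7, "grip": 0.8}, {"dx": 0, "dy": 0, "dz": 0, "wx": 0, "wy": 0, "wz": 7, "grip": 0.8}, {"dx": 0, "dy": 0, "dz": 0, "wx": 0, "wy": 0, "wz": 7, "grip": 0.8}, {"dx": 0, "dy": 0, "dz": 0, "wx": 0, "wy": 0, "wz": 7, "grip": 0.8}, {"dx": 0, "dy": 0, "dz": 0, "wx": 0, "wy": 0, "wz": 7, "grip": 0.8}, {"dx": 0, "dy": 0, "dz": 0, "wx": 0, "wy": 0, "wz": 7, "grip": 0.8}, {"dx": 0, "dy": 0, "dz": 0, "wx": 0, "wy": 0, "wz": 7, "grip": 0.8}, {"dx": 0, "dy": 0, "dz": 0, "wx": 0, "wy": 0, "wz": 7, "grip": 0.8}, {"dx": 0, "dy": 0, "dz": 0, "wx": 0, "wy": 0, "wz": 7, "grip": 0.8}, {"dx": 0, "dy": 0, "dz": 0, "wx": 0, "wy": 0, "wz": 7, "grip": 0.8}]'

```text
time_s: 33.55
ee_pos: [0.5826, -0.0099, 0.171]
tool_rot: [-3.139, -0.0, 1.537]
ft_force: [0.5, 0.0, 0.4]
grip_width: 0.0686
gripper_force: 0.0
```

step_arm --targets '[{"dx": 0, "dy": 0, "dz": 0, "wx": 0, "wy": 0, "wz": 6, "grip": 0.8}, {"dx": 0, "dy": 0, "dz": 0, "wx": 0, "wy": 0, "wz": 0, "grip": 0.8}, {"dx": 0, "dy": 0, "dz": 0, "wx": 0, "wy": 0, "wz": 0, "grip": 0.8}, {"dx": 0, "dy": 0, "dz": 0, "wx": 0, "wy": 0, "wz": 0, "grip": 0.8}]'

```text
time_s: 33.88
ee_pos: [0.5835, -0.0099, 0.1714]
tool_rot: [-3.14, 0.0, 1.441]
ft_force: [-0.5, -0.0, 0.2]
grip_width: 0.068
gripper_force: 0.0
```

```bash
python3 - <<'E'
from h import *
go(.5852,-.0102,.0732,82.4)
im,d,c=grab('scene');P=cloud(c,d)
m=(d>0)&(abs(P[...,0]-.484)<.022)&(abs(P[...,1])<.022)&(P[...,2]>.026);q=P[m];zt=np.percentile(q[:,2],80);print('btn z',zt,m.sum())
E
```

```text
t 33.9 pos [ 0.5835 -0.0099  0.1714] rpy [-1.7993e+02  1.0000e-02  8.2540e+01] w 0.0680 F [-0.5 -0.   0.2] q [ -3.   8. 107.  -0.  65.   4.]
  dx,dy,dz cm [-0.    0.17  9.82] wz 0.1
btn z 0.04196266853002775 139
```

Button sprang back (top at 42 mm). Regripping the cover handle.

step_arm --targets '[{"dx": 0, "dy": 0.17, "dz": 2, "wx": 0, "wy": 0, "wz": 0, "grip": 0.8}, {"dx": 0, "dy": 0, "dz": 3, "wx": 0, "wy": 0, "wz": 0, "grip": 0.8}, {"dx": 0, "dy": 0, "dz": 2.5, "wx": 0, "wy": 0, "wz": 0, "grip": 0.8}, {"dx": 0, "dy": 0, "dz": 1.2, "wx": 0, "wy": 0, "wz": 0, "grip": 0.8}, {"dx": 0, "dy": 0, "dz": 0.8, "wx": 0, "wy": 0, "wz": 0, "grip": 0.8}, {"dx": 0, "dy": 0, "dz": 0, "wx": 0, "wy": 0, "wz": 0, "grip": 0.8}, {"dx": 0, "dy": 0, "dz": 0, "wx": 0, "wy": 0, "wz": 0, "grip": 0.8}, {"dx": 0, "dy": 0, "dz": 0, "wx": 0, "wy": 0, "wz": 0, "grip": 0.8}]'

```text
time_s: 34.6
ee_pos: [0.5874, -0.0103, 0.0785]
tool_rot: [3.139, -0.0, 1.438]
ft_force: [0.8, -0.1, 0.3]
grip_width: 0.0682
gripper_force: 0.0
```

```bash
python3 -c "
from h import *
go(.5852,-.0102,.0735,82.4)"
```

```text
t 34.6 pos [ 0.5874 -0.0103  0.0785] rpy [ 1.7984e+02 -1.0000e-02  8.2410e+01] w 0.0682 F [ 0.8 -0.1  0.3] q [ -3.  14. 111.  -0.  55.   4.]
  dx,dy,dz cm [-0.02 -0.22  0.5 ] wz 0.0
```

step_arm --targets '[{"dx": 0, "dy": 0, "dz": 0.25, "wx": 0, "wy": 0, "wz": 0, "grip": 0.8}, {"dx": 0, "dy": 0, "dz": 0, "wx": 0, "wy": 0, "wz": 0, "grip": 0.8}, {"dx": 0, "dy": 0, "dz": 0, "wx": 0, "wy": 0, "wz": 0, "grip": 0.8}, {"dx": 0, "dy": 0, "dz": 0, "wx": 0, "wy": 0, "wz": 0, "grip": 0.8}]'

```text
time_s: 34.93
ee_pos: [0.5863, -0.0102, 0.0748]
tool_rot: [3.141, -0.0, 1.438]
ft_force: [0.5, -0.6, -0.2]
grip_width: 0.0683
gripper_force: 0.0
```

step_arm --targets '[{"dx": 0, "dy": 0, "dz": 0, "wx": 0, "wy": 0, "wz": 0, "grip": 0}, {"dx": 0, "dy": 0, "dz": 0, "wx": 0, "wy": 0, "wz": 0, "grip": 0}, {"dx": 0, "dy": 0, "dz": 0, "wx": 0, "wy": 0, "wz": 0, "grip": 0}, {"dx": 0, "dy": 0, "dz": 0, "wx": 0, "wy": 0, "wz": 0, "grip": 0}, {"dx": 0, "dy": 0, "dz": 0, "wx": 0, "wy": 0, "wz": 0, "grip": 0}, {"dx": 0, "dy": 0, "dz": 0, "wx": 0, "wy": 0, "wz": 0, "grip": 0}, {"dx": 0, "dy": 0, "dz": 0, "wx": 0, "wy": 0, "wz": 0, "grip": 0}, {"dx": 0, "dy": 0, "dz": 0, "wx": 0, "wy": 0, "wz": 0, "grip": 0}, {"dx": 0, "dy": 0, "dz": 0, "wx": 0, "wy": 0, "wz": 0, "grip": 0}]'

```text
time_s: 35.68
ee_pos: [0.5859, -0.0102, 0.0744]
tool_rot: [-3.141, -0.0, 1.438]
ft_force: [-1.8, -0.3, 2.6]
grip_width: 0.0126
gripper_force: 61.9
```

step_arm --targets '[{"dx": 0, "dy": 0, "dz": -0.5, "wx": 0, "wy": 0, "wz": 0, "grip": 0}, {"dx": 0, "dy": 0, "dz": -0.7, "wx": 0, "wy": 0, "wz": 0, "grip": 0}, {"dx": 0, "dy": 0, "dz": -0.8, "wx": 0, "wy": 0, "wz": 0, "grip": 0}, {"dx": 0, "dy": 0, "dz": -1.5, "wx": 0, "wy": 0, "wz": 0, "grip": 0}, {"dx": 0, "dy": 0, "dz": -2.5, "wx": 0, "wy": 0, "wz": 0, "grip": 0}, {"dx": 0, "dy": 0, "dz": -2.5, "wx": 0, "wy": 0, "wz": 0, "grip": 0}, {"dx": 0, "dy": 0, "dz": -1.2, "wx": 0, "wy": 0, "wz": 0, "grip": 0}]'

```text
time_s: 36.27
ee_pos: [0.5877, -0.0104, 0.175]
tool_rot: [3.137, -0.0, 1.438]
ft_force: [0.6, 0.7, -4.2]
grip_width: 0.0122
gripper_force: 61.0
```

step_arm --targets '[{"dx": 1.5, "dy": -0.6, "dz": 0, "wx": 0, "wy": 0, "wz": 0, "grip": 0}, {"dx": 3, "dy": -1.1, "dz": 0, "wx": 0, "wy": 0, "wz": 0, "grip": 0}, {"dx": 3.4, "dy": -1.25, "dz": 0, "wx": 0, "wy": 0, "wz": 0, "grip": 0}, {"dx": 3.4, "dy": -1.25, "dz": 0, "wx": 0, "wy": 0, "wz": 0, "grip": 0}, {"dx": 3.4, "dy": -1.25, "dz": 0, "wx": 0, "wy": 0, "wz": 0, "grip": 0}, {"dx": 3.4, "dy": -1.25, "dz": 0, "wx": 0, "wy": 0, "wz": 0, "grip": 0}, {"dx": 3.4, "dy": -1.25, "dz": 0, "wx": 0, "wy": 0, "wz": 0, "grip": 0}, {"dx": 3.4, "dy": -1.25, "dz": 0, "wx": 0, "wy": 0, "wz": 0, "grip": 0}, {"dx": 3.4, "dy": -1.25, "dz": 0, "wx": 0, "wy": 0, "wz": 0, "grip": 0}, {"dx": 3, "dy": -1.1, "dz": 0, "wx": 0, "wy": 0, "wz": 0, "grip": 0}, {"dx": 1.5, "dy": -0.7, "dz": 0, "wx": 0, "wy": 0, "wz": 0, "grip": 0}, {"dx": 0.8, "dy": -0.4, "dz": 0, "wx": 0, "wy": 0, "wz": 0, "grip": 0}]'

```text
time_s: 37.27
ee_pos: [0.5039, 0.3421, 0.171]
tool_rot: [-3.141, -0.0, 1.441]
ft_force: [0.3, -0.4, -4.2]
grip_width: 0.0125
gripper_force: 60.9
```

step_arm --targets '[{"dx": 0, "dy": 0, "dz": 0, "wx": 0, "wy": 0, "wz": -3, "grip": 0}, {"dx": 0, "dy": 0, "dz": 0, "wx": 0, "wy": 0, "wz": -6, "grip": 0}, {"dx": 0, "dy": 0, "dz": 0, "wx": 0, "wy": 0, "wz": -6, "grip": 0}, {"dx": 0, "dy": 0, "dz": 0, "wx": 0, "wy": 0, "wz": -6, "grip": 0}, {"dx": 0, "dy": 0, "dz": 0, "wx": 0, "wy": 0, "wz": -6, "grip": 0}, {"dx": 0, "dy": 0, "dz": 0, "wx": 0, "wy": 0, "wz": -6, "grip": 0}, {"dx": 0, "dy": 0, "dz": 0, "wx": 0, "wy": 0, "wz": -6, "grip": 0}, {"dx": 0, "dy": 0, "dz": 0, "wx": 0, "wy": 0, "wz": -6, "grip": 0}, {"dx": 0, "dy": 0, "dz": 0, "wx": 0, "wy": 0, "wz": -6, "grip": 0}, {"dx": 0, "dy": 0, "dz": 0, "wx": 0, "wy": 0, "wz": -6, "grip": 0}, {"dx": 0, "dy": 0, "dz": 0, "wx": 0, "wy": 0, "wz": -6, "grip": 0}, {"dx": 0, "dy": 0, "dz": 0, "wx": 0, "wy": 0, "wz": -6, "grip": 0}]'

```text
time_s: 38.27
ee_pos: [0.5051, 0.3384, 0.1709]
tool_rot: [-3.14, -0.0, 2.647]
ft_force: [-0.2, -0.5, -5.1]
grip_width: 0.0126
gripper_force: 60.9
```

step_arm --targets '[{"dx": 0, "dy": 0, "dz": 0, "wx": 0, "wy": 0, "wz": -6, "grip": 0}, {"dx": 0, "dy": 0, "dz": 0, "wx": 0, "wy": 0, "wz": -6, "grip": 0}, {"dx": 0, "dy": 0, "dz": 0, "wx": 0, "wy": 0, "wz": -5, "grip": 0}, {"dx": 0, "dy": 0, "dz": 0, "wx": 0, "wy": 0, "wz": 0, "grip": 0}, {"dx": 0, "dy": 0, "dz": 0, "wx": 0, "wy": 0, "wz": 0, "grip": 0}, {"dx": 0, "dy": 0, "dz": 0, "wx": 0, "wy": 0, "wz": 0, "grip": 0}]'

```text
time_s: 38.77
ee_pos: [0.5051, 0.339, 0.1711]
tool_rot: [-3.141, -0.0, 2.936]
ft_force: [1.0, -0.2, -4.0]
grip_width: 0.0124
gripper_force: 60.9
```

```bash
python3 -c "
from h import *
go(.5054,.3384,.0124,168.4)
cups(.048)"
```

```text
t 38.8 pos [0.5051 0.339  0.1711] rpy [-1.7997e+02 -1.0000e-02  1.6823e+02] w 0.0124 F [ 1.  -0.2 -4. ] q [ 32.  11. 104.  -0.  65. -47.]
  dx,dy,dz cm [-0.04 -0.05 15.87] wz -0.2
top 100 [0.5901 0.0307 0.048 ] [0.034 0.031 0.   ]
top 100 [ 0.5794 -0.0485  0.048 ] [0.034 0.031 0.   ]
scene 77 [0.5927 0.0295 0.048 ] [0.031 0.032 0.   ]
scene 102 [ 0.5825 -0.0493  0.048 ] [0.031 0.033 0.   ]
```

step_arm --targets '[{"dx": 0, "dy": 0, "dz": 2, "wx": 0, "wy": 0, "wz": 0, "grip": 0}, {"dx": 0, "dy": 0, "dz": 3, "wx": 0, "wy": 0, "wz": 0, "grip": 0}, {"dx": 0, "dy": 0, "dz": 3, "wx": 0, "wy": 0, "wz": 0, "grip": 0}, {"dx": 0, "dy": 0, "dz": 3, "wx": 0, "wy": 0, "wz": 0, "grip": 0}, {"dx": 0, "dy": 0, "dz": 2, "wx": 0, "wy": 0, "wz": 0, "grip": 0}, {"dx": 0, "dy": 0, "dz": 1, "wx": 0, "wy": 0, "wz": 0, "grip": 0}, {"dx": 0, "dy": 0, "dz": 0.6, "wx": 0, "wy": 0, "wz": 0, "grip": 0}, {"dx": 0, "dy": 0, "dz": 0.4, "wx": 0, "wy": 0, "wz": 0, "grip": 0}, {"dx": 0, "dy": 0, "dz": 0.3, "wx": 0, "wy": 0, "wz": 0, "grip": 0}, {"dx": 0, "dy": 0, "dz": 0, "wx": 0, "wy": 0, "wz": 0, "grip": 0}, {"dx": 0, "dy": 0, "dz": 0, "wx": 0, "wy": 0, "wz": 0, "grip": 0}, {"dx": 0, "dy": 0, "dz": 0, "wx": 0, "wy": 0, "wz": 0, "grip": 0}]'

```text
time_s: 39.87
ee_pos: [0.5061, 0.3402, 0.0197]
tool_rot: [3.14, 0.002, 2.939]
ft_force: [-0.1, -0.1, -4.3]
grip_width: 0.0124
gripper_force: 60.9
```

step_arm --targets '[{"dx": 0, "dy": 0, "dz": 0.3, "wx": 0, "wy": 0, "wz": 0, "grip": 0}, {"dx": 0, "dy": 0, "dz": 0.2, "wx": 0, "wy": 0, "wz": 0, "grip": 0}, {"dx": 0, "dy": 0, "dz": 0, "wx": 0, "wy": 0, "wz": 0, "grip": 0}, {"dx": 0, "dy": 0, "dz": 0, "wx": 0, "wy": 0, "wz": 0, "grip": 0}, {"dx": 0, "dy": 0, "dz": 0, "wx": 0, "wy": 0, "wz": 0, "grip": 0}]'

```text
time_s: 40.28
ee_pos: [0.505, 0.3395, 0.0132]
tool_rot: [-3.141, -0.0, 2.939]
ft_force: [0.5, 0.3, -4.0]
grip_width: 0.0123
gripper_force: 61.0
```

step_arm --targets '[{"dx": 0, "dy": 0, "dz": 0.1, "wx": 0, "wy": 0, "wz": 0, "grip": 0}, {"dx": 0, "dy": 0, "dz": 0, "wx": 0, "wy": 0, "wz": 0, "grip": 0}, {"dx": 0, "dy": 0, "dz": 0, "wx": 0, "wy": 0, "wz": 0, "grip": 0}, {"dx": 0, "dy": 0, "dz": 0, "wx": 0, "wy": 0, "wz": 0, "grip": 0}]'

```text
time_s: 40.62
ee_pos: [0.5053, 0.3397, 0.0125]
tool_rot: [3.141, 0.0, 2.939]
ft_force: [0.0, 0.4, -2.6]
grip_width: 0.0127
gripper_force: 61.1
```

step_arm --targets '[{"dx": 0, "dy": 0, "dz": 0, "wx": 0, "wy": 0, "wz": 0, "grip": 1}, {"dx": 0, "dy": 0, "dz": 0, "wx": 0, "wy": 0, "wz": 0, "grip": 1}, {"dx": 0, "dy": 0, "dz": 0, "wx": 0, "wy": 0, "wz": 0, "grip": 1}, {"dx": 0, "dy": 0, "dz": 0, "wx": 0, "wy": 0, "wz": 0, "grip": 1}, {"dx": 0, "dy": 0, "dz": 0, "wx": 0, "wy": 0, "wz": 0, "grip": 1}, {"dx": 0, "dy": 0, "dz": 0, "wx": 0, "wy": 0, "wz": 0, "grip": 1}, {"dx": 0, "dy": 0, "dz": -1, "wx": 0, "wy": 0, "wz": 0, "grip": 1}, {"dx": 0, "dy": 0, "dz": -3, "wx": 0, "wy": 0, "wz": 0, "grip": 1}, {"dx": 0, "dy": 0, "dz": -4, "wx": 0, "wy": 0, "wz": 0, "grip": 1}, {"dx": 0, "dy": 0, "dz": -4, "wx": 0, "wy": 0, "wz": 0, "grip": 1}, {"dx": 0, "dy": 0, "dz": -3.5, "wx": 0, "wy": 0, "wz": 0, "grip": 1}, {"dx": 0, "dy": 0, "dz": 0, "wx": 0, "wy": 0, "wz": 2, "grip": 1}]'

```text
time_s: 41.62
ee_pos: [0.51, 0.3426, 0.1782]
tool_rot: [3.13, 0.011, 2.904]
ft_force: [1.7, 1.0, 1.9]
grip_width: 0.085
gripper_force: 0.0
```

step_arm --targets '[{"dx": 0, "dy": 0, "dz": 0, "wx": 0, "wy": 0, "wz": 7, "grip": 1}, {"dx": 0, "dy": 0, "dz": 0, "wx": 0, "wy": 0, "wz": 7, "grip": 1}, {"dx": 0, "dy": 0, "dz": 0, "wx": 0, "wy": 0, "wz": 7, "grip": 1}, {"dx": 0, "dy": 0, "dz": 0, "wx": 0, "wy": 0, "wz": 7, "grip": 1}, {"dx": 0, "dy": 0, "dz": 0, "wx": 0, "wy": 0, "wz": 7, "grip": 1}, {"dx": 0, "dy": 0, "dz": 0, "wx": 0, "wy": 0, "wz": 7, "grip": 1}, {"dx": 0, "dy": 0, "dz": 0, "wx": 0, "wy": 0, "wz": 7, "grip": 1}, {"dx": 0, "dy": 0, "dz": 0, "wx": 0, "wy": 0, "wz": 7, "grip": 1}, {"dx": 0, "dy": 0, "dz": 0, "wx": 0, "wy": 0, "wz": 7, "grip": 1}, {"dx": 0, "dy": 0, "dz": 0, "wx": 0, "wy": 0, "wz": 7, "grip": 1}, {"dx": 0, "dy": 0, "dz": 0, "wx": 0, "wy": 0, "wz": 7, "grip": 1}, {"dx": 0, "dy": 0, "dz": 0, "wx": 0, "wy": 0, "wz": 7, "grip": 1}]'

```text
time_s: 42.62
ee_pos: [0.5051, 0.3395, 0.1681]
tool_rot: [3.141, -0.0, 1.432]
ft_force: [0.5, 0.4, -0.2]
grip_width: 0.0854
gripper_force: 0.0
```

step_arm --targets '[{"dx": -2.96, "dy": 1.26, "dz": 0, "wx": 0, "wy": 0, "wz": 0, "grip": 1}, {"dx": -2.96, "dy": 1.26, "dz": 0, "wx": 0, "wy": 0, "wz": 0, "grip": 1}, {"dx": -2.96, "dy": 1.26, "dz": 0, "wx": 0, "wy": 0, "wz": 0, "grip": 1}, {"dx": -2.96, "dy": 1.26, "dz": 0, "wx": 0, "wy": 0, "wz": 0, "grip": 1}, {"dx": -2.96, "dy": 1.26, "dz": 0, "wx": 0, "wy": 0, "wz": 0, "grip": 1}, {"dx": -2.96, "dy": 1.26, "dz": 0, "wx": 0, "wy": 0, "wz": 0, "grip": 1}, {"dx": -2.96, "dy": 1.26, "dz": 0, "wx": 0, "wy": 0, "wz": 0, "grip": 1}, {"dx": -2.96, "dy": 1.26, "dz": 0, "wx": 0, "wy": 0, "wz": 0, "grip": 1}, {"dx": -2.96, "dy": 1.26, "dz": 0, "wx": 0, "wy": 0, "wz": 0, "grip": 1}, {"dx": -2.96, "dy": 1.26, "dz": 0, "wx": 0, "wy": 0, "wz": 0, "grip": 1}, {"dx": 0, "dy": 0, "dz": 0, "wx": 0, "wy": 0, "wz": 0, "grip": 1}, {"dx": 0, "dy": 0, "dz": 0, "wx": 0, "wy": 0, "wz": 0, "grip": 1}]'

```text
time_s: 43.62
ee_pos: [0.5912, 0.0279, 0.1681]
tool_rot: [3.141, -0.0, 1.435]
ft_force: [-0.7, 0.1, -0.9]
grip_width: 0.0856
gripper_force: 0.0
```

```bash
python3 -c "
from h import *
cups(.048);cups(.04)
go(.5907,.029,.022,82.4)"
```

```text
top 63 [ 0.5794 -0.0545  0.048 ] [0.034 0.019 0.   ]
scene 105 [0.5914 0.0295 0.048 ] [0.034 0.032 0.   ]
scene 98 [ 0.5804 -0.0487  0.048 ] [0.03  0.032 0.   ]
scene 75 [0.5894 0.0344 0.04  ] [0.029 0.032 0.   ]
scene 68 [ 0.5776 -0.0437  0.04  ] [0.029 0.031 0.   ]
t 43.8 pos [0.5904 0.0306 0.1675] rpy [-1.7999e+02 -2.0000e-02  8.2460e+01] w 0.0856 F [ 0.6 -0.2 -0.8] q [  1.   9. 106.   0.  65.   8.]
  dx,dy,dz cm [-0.16  0.05 14.55] wz 0.1
```

step_arm --targets '[{"dx": -0.1, "dy": 0.05, "dz": 3, "wx": 0, "wy": 0, "wz": 0, "grip": 1}, {"dx": 0, "dy": 0, "dz": 3.5, "wx": 0, "wy": 0, "wz": 0, "grip": 1}, {"dx": 0, "dy": 0, "dz": 3.5, "wx": 0, "wy": 0, "wz": 0, "grip": 1}, {"dx": 0, "dy": 0, "dz": 2.5, "wx": 0, "wy": 0, "wz": 0, "grip": 1}, {"dx": 0, "dy": 0, "dz": 1.2, "wx": 0, "wy": 0, "wz": 0, "grip": 1}, {"dx": 0, "dy": 0, "dz": 0.6, "wx": 0, "wy": 0, "wz": 0, "grip": 1}, {"dx": 0, "dy": 0, "dz": 0, "wx": 0, "wy": 0, "wz": 0, "grip": 1}, {"dx": 0, "dy": 0, "dz": 0, "wx": 0, "wy": 0, "wz": 0, "grip": 1}, {"dx": 0, "dy": 0, "dz": 0, "wx": 0, "wy": 0, "wz": 0, "grip": 1}]'

```text
time_s: 44.57
ee_pos: [0.5931, 0.0287, 0.0265]
tool_rot: [3.138, -0.001, 1.438]
ft_force: [-0.6, 0.4, 0.0]
grip_width: 0.0852
gripper_force: 0.0
```

step_arm --targets '[{"dx": 0, "dy": 0, "dz": 0, "wx": 0, "wy": 0, "wz": 0, "grip": 0.2}, {"dx": 0, "dy": 0, "dz": 0, "wx": 0, "wy": 0, "wz": 0, "grip": 0.2}, {"dx": 0, "dy": 0, "dz": 0, "wx": 0, "wy": 0, "wz": 0, "grip": 0.2}, {"dx": 0, "dy": 0, "dz": 0, "wx": 0, "wy": 0, "wz": 0, "grip": 0.2}, {"dx": 0, "dy": 0, "dz": 0, "wx": 0, "wy": 0, "wz": 0, "grip": 0.2}, {"dx": 0, "dy": 0, "dz": 0, "wx": 0, "wy": 0, "wz": 0, "grip": 0.2}, {"dx": 0, "dy": 0, "dz": 0, "wx": 0, "wy": 0, "wz": 0, "grip": 0.2}, {"dx": 0, "dy": 0, "dz": 0, "wx": 0, "wy": 0, "wz": 0, "grip": 0.2}]'

```text
time_s: 45.23
ee_pos: [0.592, 0.0283, 0.0252]
tool_rot: [3.14, -0.0, 1.438]
ft_force: [0.4, -0.5, 5.5]
grip_width: 0.0339
gripper_force: 60.1
```

```bash
python3 -c "
from h import *
go(.540,-.372,.14,82.4);print(manip.observe()['gripper_force'])"
```

```text
t 45.2 pos [0.592  0.0283 0.0252] rpy [ 1.7991e+02 -1.0000e-02  8.2390e+01] w 0.0339 F [ 0.4 -0.5  5.5] q [  0.  18. 112.  -0.  50.   8.]
  dx,dy,dz cm [-40.37   0.15 -11.48] wz -0.0
60.14908790588379
```

step_arm --targets '[{"dx": 0, "dy": 0, "dz": -1, "wx": 0, "wy": 0, "wz": 0, "grip": 0.2}, {"dx": 0, "dy": 0, "dz": -3, "wx": 0, "wy": 0, "wz": 0, "grip": 0.2}, {"dx": 0, "dy": 0, "dz": -4, "wx": 0, "wy": 0, "wz": 0, "grip": 0.2}, {"dx": 0, "dy": 0, "dz": -3.5, "wx": 0, "wy": 0, "wz": 0, "grip": 0.2}, {"dx": 0, "dy": 0, "dz": 0, "wx": 0, "wy": 0, "wz": 0, "grip": 0.2}]'

```text
time_s: 45.65
ee_pos: [0.5964, 0.0285, 0.1481]
tool_rot: [3.128, -0.002, 1.438]
ft_force: [1.4, -0.9, -0.1]
grip_width: 0.0341
gripper_force: 59.9
```

step_arm --targets '[{"dx": -2, "dy": 0.1, "dz": 0, "wx": 0, "wy": 0, "wz": 0, "grip": 0.2}, {"dx": -4, "dy": 0, "dz": 0, "wx": 0, "wy": 0, "wz": 0, "grip": 0.2}, {"dx": -4, "dy": 0, "dz": 0, "wx": 0, "wy": 0, "wz": 0, "grip": 0.2}, {"dx": -4, "dy": 0, "dz": 0, "wx": 0, "wy": 0, "wz": 0, "grip": 0.2}, {"dx": -4, "dy": 0, "dz": 0, "wx": 0, "wy": 0, "wz": 0, "grip": 0.2}, {"dx": -4, "dy": 0, "dz": 0, "wx": 0, "wy": 0, "wz": 0, "grip": 0.2}, {"dx": -4, "dy": 0, "dz": 0, "wx": 0, "wy": 0, "wz": 0, "grip": 0.2}, {"dx": -4, "dy": 0, "dz": 0, "wx": 0, "wy": 0, "wz": 0, "grip": 0.2}, {"dx": -4, "dy": 0, "dz": 0, "wx": 0, "wy": 0, "wz": 0, "grip": 0.2}, {"dx": -4, "dy": 0, "dz": 0, "wx": 0, "wy": 0, "wz": 0, "grip": 0.2}, {"dx": -2.4, "dy": 0, "dz": 0, "wx": 0, "wy": 0, "wz": 0, "grip": 0.2}, {"dx": 0, "dy": 0, "dz": 0, "wx": 0, "wy": 0, "wz": 0, "grip": 0.2}]'

```text
time_s: 46.65
ee_pos: [0.5372, -0.3773, 0.1391]
tool_rot: [3.142, 0.002, 1.434]
ft_force: [0.1, 0.3, -1.4]
grip_width: 0.0342
gripper_force: 59.9
```

step_arm --targets '[{"dx": 0, "dy": 0, "dz": 0, "wx": 0, "wy": 0, "wz": 0, "grip": 0.2}, {"dx": 0, "dy": 0, "dz": 3, "wx": 0, "wy": 0, "wz": 0, "grip": 0.2}, {"dx": 0, "dy": 0, "dz": 3, "wx": 0, "wy": 0, "wz": 0, "grip": 0.2}, {"dx": 0, "dy": 0, "dz": 3, "wx": 0, "wy": 0, "wz": 0, "grip": 0.2}, {"dx": 0, "dy": 0, "dz": 1.5, "wx": 0, "wy": 0, "wz": 0, "grip": 0.2}, {"dx": 0, "dy": 0, "dz": 0.8, "wx": 0, "wy": 0, "wz": 0, "grip": 0.2}, {"dx": 0, "dy": 0, "dz": 0, "wx": 0, "wy": 0, "wz": 0, "grip": 0.2}, {"dx": 0, "dy": 0, "dz": 0, "wx": 0, "wy": 0, "wz": 0, "grip": 0.2}, {"dx": 0, "dy": 0, "dz": 0, "wx": 0, "wy": 0, "wz": 0, "grip": 0.2}]'

```text
time_s: 47.4
ee_pos: [0.54, -0.3725, 0.0282]
tool_rot: [3.139, 0.001, 1.439]
ft_force: [0.2, 0.5, -0.4]
grip_width: 0.0346
gripper_force: 59.9
```

```bash
python3 -c "
from h import *
go(.540,-.372,.0172,82.4)"
```

```text
t 47.4 pos [ 0.54   -0.3725  0.0282] rpy [1.7985e+02 8.0000e-02 8.2430e+01] w 0.0346 F [ 0.2  0.5 -0.4] q [-37.  24. 104.   0.  52. -29.]
  dx,dy,dz cm [ 0.05 -0.01  1.1 ] wz 0.0
```

step_arm --targets '[{"dx": 0, "dy": 0, "dz": 0.5, "wx": 0, "wy": 0, "wz": 0, "grip": 0.2}, {"dx": 0, "dy": 0, "dz": 0.2, "wx": 0, "wy": 0, "wz": 0, "grip": 0.2}, {"dx": 0, "dy": 0, "dz": 0, "wx": 0, "wy": 0, "wz": 0, "grip": 0.2}, {"dx": 0, "dy": 0, "dz": 0, "wx": 0, "wy": 0, "wz": 0, "grip": 0.2}, {"dx": 0, "dy": 0, "dz": 0, "wx": 0, "wy": 0, "wz": 0, "grip": 0.2}]'

```text
time_s: 47.82
ee_pos: [0.5387, -0.3723, 0.0196]
tool_rot: [3.141, 0.0, 1.438]
ft_force: [0.2, -0.4, -0.7]
grip_width: 0.0343
gripper_force: 59.9
```

step_arm --targets '[{"dx": 0, "dy": 0, "dz": 0.15, "wx": 0, "wy": 0, "wz": 0, "grip": 0.2}, {"dx": 0, "dy": 0, "dz": 0, "wx": 0, "wy": 0, "wz": 0, "grip": 0.2}, {"dx": 0, "dy": 0, "dz": 0, "wx": 0, "wy": 0, "wz": 0, "grip": 0.2}]'

```text
time_s: 48.07
ee_pos: [0.5385, -0.3721, 0.0177]
tool_rot: [-3.141, -0.0, 1.438]
ft_force: [0.5, 0.2, -1.2]
grip_width: 0.0341
gripper_force: 59.9
```

step_arm --targets '[{"dx": 0, "dy": 0, "dz": 0.08, "wx": 0, "wy": 0, "wz": 0, "grip": 0.2}, {"dx": 0, "dy": 0, "dz": 0, "wx": 0, "wy": 0, "wz": 0, "grip": 0.2}, {"dx": 0, "dy": 0, "dz": 0, "wx": 0, "wy": 0, "wz": 0, "grip": 1}, {"dx": 0, "dy": 0, "dz": 0, "wx": 0, "wy": 0, "wz": 0, "grip": 1}, {"dx": 0, "dy": 0, "dz": 0, "wx": 0, "wy": 0, "wz": 0, "grip": 1}, {"dx": 0, "dy": 0, "dz": 0, "wx": 0, "wy": 0, "wz": 0, "grip": 1}, {"dx": 0, "dy": 0, "dz": 0, "wx": 0, "wy": 0, "wz": 0, "grip": 1}, {"dx": 0, "dy": 0, "dz": 0, "wx": 0, "wy": 0, "wz": 0, "grip": 1}, {"dx": 0, "dy": 0, "dz": -1, "wx": 0, "wy": 0, "wz": 0, "grip": 1}, {"dx": 0, "dy": 0, "dz": -3, "wx": 0, "wy": 0, "wz": 0, "grip": 1}, {"dx": 0, "dy": 0, "dz": -4, "wx": 0, "wy": 0, "wz": 0, "grip": 1}, {"dx": 0, "dy": 0, "dz": -4, "wx": 0, "wy": 0, "wz": 0, "grip": 1}]'

```text
time_s: 49.07
ee_pos: [0.5375, -0.3713, 0.1374]
tool_rot: [-3.139, -0.002, 1.438]
ft_force: [0.7, -0.6, -0.3]
grip_width: 0.0853
gripper_force: 0.0
```

step_arm --targets '[{"dx": 2, "dy": 0, "dz": -1, "wx": 0, "wy": 0, "wz": 0, "grip": 1}, {"dx": 3.8, "dy": 0, "dz": 0, "wx": 0, "wy": 0, "wz": 0, "grip": 1}, {"dx": 3.8, "dy": 0, "dz": 0, "wx": 0, "wy": 0, "wz": 0, "grip": 1}, {"dx": 3.8, "dy": 0, "dz": 0, "wx": 0, "wy": 0, "wz": 0, "grip": 1}, {"dx": 3.8, "dy": 0, "dz": 0, "wx": 0, "wy": 0, "wz": 0, "grip": 1}, {"dx": 3.8, "dy": 0, "dz": 0, "wx": 0, "wy": 0, "wz": 0, "grip": 1}, {"dx": 3.8, "dy": 0, "dz": 0, "wx": 0, "wy": 0, "wz": 0, "grip": 1}, {"dx": 3.8, "dy": 0, "dz": 0, "wx": 0, "wy": 0, "wz": 0, "grip": 1}, {"dx": 3.8, "dy": 0, "dz": 0, "wx": 0, "wy": 0, "wz": 0, "grip": 1}, {"dx": 0, "dy": 0, "dz": 0, "wx": 0, "wy": 0, "wz": 0, "grip": 1}, {"dx": 0, "dy": 0, "dz": 0, "wx": 0, "wy": 0, "wz": 0, "grip": 1}, {"dx": 0, "dy": 0, "dz": 0, "wx": 0, "wy": 0, "wz": 0, "grip": 1}]'

```text
time_s: 50.07
ee_pos: [0.5817, -0.0511, 0.1476]
tool_rot: [3.141, 0.001, 1.439]
ft_force: [-0.8, -0.3, -0.1]
grip_width: 0.0852
gripper_force: 0.0
```

```bash
python3 -c "
from h import *
cups(.048);cups(.04)
go(.581,-.0506,.024,82.4)"
```

```text
scene 116 [ 0.5818 -0.0493  0.048 ] [0.033 0.033 0.   ]
top 89 [ 0.5367 -0.3723  0.04  ] [0.031 0.031 0.   ]
scene 86 [ 0.5795 -0.0456  0.04  ] [0.031 0.032 0.   ]
scene 105 [ 0.5407 -0.3687  0.04  ] [0.025 0.028 0.   ]
t 50.3 pos [ 0.5814 -0.0525  0.1471] rpy [1.7999e+02 1.0000e-02 8.2280e+01] w 0.0852 F [-0.  -0.3 -0.3] q [ -8.   9. 108.  -0.  63.   0.]
  dx,dy,dz cm [ 0.18 -0.07 12.31] wz -0.1
```

step_arm --targets '[{"dx": 0.2, "dy": -0.05, "dz": 3, "wx": 0, "wy": 0, "wz": 0, "grip": 1}, {"dx": 0, "dy": 0, "dz": 3.5, "wx": 0, "wy": 0, "wz": 0, "grip": 1}, {"dx": 0, "dy": 0, "dz": 3.5, "wx": 0, "wy": 0, "wz": 0, "grip": 1}, {"dx": 0, "dy": 0, "dz": 1.4, "wx": 0, "wy": 0, "wz": 0, "grip": 1}, {"dx": 0, "dy": 0, "dz": 0.8, "wx": 0, "wy": 0, "wz": 0, "grip": 1}, {"dx": 0, "dy": 0, "dz": 0, "wx": 0, "wy": 0, "wz": 0, "grip": 1}, {"dx": 0, "dy": 0, "dz": 0, "wx": 0, "wy": 0, "wz": 0, "grip": 1}, {"dx": 0, "dy": 0, "dz": 0, "wx": 0, "wy": 0, "wz": 0, "grip": 1}]'

```text
time_s: 50.93
ee_pos: [0.583, -0.0496, 0.0268]
tool_rot: [3.138, 0.0, 1.437]
ft_force: [0.2, 0.3, 0.8]
grip_width: 0.0852
gripper_force: 0.0
```

step_arm --targets '[{"dx": 0, "dy": 0, "dz": 0, "wx": 0, "wy": 0, "wz": 0, "grip": 0.2}, {"dx": 0, "dy": 0, "dz": 0, "wx": 0, "wy": 0, "wz": 0, "grip": 0.2}, {"dx": 0, "dy": 0, "dz": 0, "wx": 0, "wy": 0, "wz": 0, "grip": 0.2}, {"dx": 0, "dy": 0, "dz": 0, "wx": 0, "wy": 0, "wz": 0, "grip": 0.2}, {"dx": 0, "dy": 0, "dz": 0, "wx": 0, "wy": 0, "wz": 0, "grip": 0.2}, {"dx": 0, "dy": 0, "dz": 0, "wx": 0, "wy": 0, "wz": 0, "grip": 0.2}, {"dx": 0, "dy": 0, "dz": 0, "wx": 0, "wy": 0, "wz": 0, "grip": 0.2}, {"dx": 0, "dy": 0, "dz": 0, "wx": 0, "wy": 0, "wz": 0, "grip": 0.2}]'

```text
time_s: 51.6
ee_pos: [0.5822, -0.049, 0.0261]
tool_rot: [3.14, -0.0, 1.438]
ft_force: [-1.1, 0.3, 5.5]
grip_width: 0.0337
gripper_force: 60.1
```

```bash
python3 -c "
from h import *
go(.4655,-.311,.14,82.4);print(manip.observe()['gripper_force'])"
```

```text
t 51.6 pos [ 0.5822 -0.049   0.0261] rpy [179.9   -0.    82.39] w 0.0337 F [-1.1  0.3  5.5] q [ -7.  17. 113.   0.  50.   0.]
  dx,dy,dz cm [-27.51  -8.1  -11.39] wz -0.0
60.12250363826752
```

step_arm --targets '[{"dx": 0, "dy": 0, "dz": -1, "wx": 0, "wy": 0, "wz": 0, "grip": 0.2}, {"dx": 0, "dy": 0, "dz": -3, "wx": 0, "wy": 0, "wz": 0, "grip": 0.2}, {"dx": 0, "dy": 0, "dz": -4, "wx": 0, "wy": 0, "wz": 0, "grip": 0.2}, {"dx": 0, "dy": 0, "dz": -3.4, "wx": 0, "wy": 0, "wz": 0, "grip": 0.2}, {"dx": 0, "dy": 0, "dz": 0, "wx": 0, "wy": 0, "wz": 0, "grip": 0.2}]'

```text
time_s: 52.02
ee_pos: [0.5865, -0.0496, 0.1477]
tool_rot: [3.128, -0.0, 1.438]
ft_force: [2.1, 0.5, -0.1]
grip_width: 0.0341
gripper_force: 59.9
```

step_arm --targets '[{"dx": -2, "dy": -0.6, "dz": 0, "wx": 0, "wy": 0, "wz": 0, "grip": 0.2}, {"dx": -3.5, "dy": -1, "dz": 0, "wx": 0, "wy": 0, "wz": 0, "grip": 0.2}, {"dx": -3.5, "dy": -1, "dz": 0, "wx": 0, "wy": 0, "wz": 0, "grip": 0.2}, {"dx": -3.5, "dy": -1, "dz": 0, "wx": 0, "wy": 0, "wz": 0, "grip": 0.2}, {"dx": -3.5, "dy": -1, "dz": 0, "wx": 0, "wy": 0, "wz": 0, "grip": 0.2}, {"dx": -3.5, "dy": -1, "dz": 0, "wx": 0, "wy": 0, "wz": 0, "grip": 0.2}, {"dx": -3.5, "dy": -1, "dz": 0, "wx": 0, "wy": 0, "wz": 0, "grip": 0.2}, {"dx": -3.5, "dy": -1, "dz": 0, "wx": 0, "wy": 0, "wz": 0, "grip": 0.2}, {"dx": -1, "dy": -0.5, "dz": 0, "wx": 0, "wy": 0, "wz": 0, "grip": 0.2}, {"dx": 0, "dy": 0, "dz": 0, "wx": 0, "wy": 0, "wz": 0, "grip": 0.2}, {"dx": 0, "dy": 0, "dz": 0, "wx": 0, "wy": 0, "wz": 0, "grip": 0.2}]'

```text
time_s: 52.93
ee_pos: [0.464, -0.3107, 0.1387]
tool_rot: [-3.141, -0.001, 1.436]
ft_force: [-0.4, 0.7, -1.0]
grip_width: 0.0341
gripper_force: 59.9
```

step_arm --targets '[{"dx": 0, "dy": 0, "dz": 3, "wx": 0, "wy": 0, "wz": 0, "grip": 0.2}, {"dx": 0, "dy": 0, "dz": 3, "wx": 0, "wy": 0, "wz": 0, "grip": 0.2}, {"dx": 0, "dy": 0, "dz": 3, "wx": 0, "wy": 0, "wz": 0, "grip": 0.2}, {"dx": 0, "dy": 0, "dz": 1.5, "wx": 0, "wy": 0, "wz": 0, "grip": 0.2}, {"dx": 0, "dy": 0, "dz": 0.8, "wx": 0, "wy": 0, "wz": 0, "grip": 0.2}, {"dx": 0, "dy": 0, "dz": 0.3, "wx": 0, "wy": 0, "wz": 0, "grip": 0.2}, {"dx": 0, "dy": 0, "dz": 0, "wx": 0, "wy": 0, "wz": 0, "grip": 0.2}, {"dx": 0, "dy": 0, "dz": 0, "wx": 0, "wy": 0, "wz": 0, "grip": 0.2}, {"dx": 0, "dy": 0, "dz": 0, "wx": 0, "wy": 0, "wz": 0, "grip": 0.2}]'

```text
time_s: 53.68
ee_pos: [0.466, -0.3114, 0.0247]
tool_rot: [3.139, 0.001, 1.438]
ft_force: [-0.2, -0.0, 0.1]
grip_width: 0.0339
gripper_force: 59.9
```

```bash
python3 -c "
from h import *
go(.4655,-.311,.0181,82.4)"
```

```text
t 53.7 pos [ 0.466  -0.3114  0.0247] rpy [1.7984e+02 8.0000e-02 8.2410e+01] w 0.0339 F [-0.2 -0.   0.1] q [-36.  15. 116.   0.  49. -29.]
  dx,dy,dz cm [ 0.03 -0.06  0.66] wz 0.0
```

step_arm --targets '[{"dx": 0, "dy": 0, "dz": 0.3, "wx": 0, "wy": 0, "wz": 0, "grip": 0.2}, {"dx": 0, "dy": 0, "dz": 0, "wx": 0, "wy": 0, "wz": 0, "grip": 0.2}, {"dx": 0, "dy": 0, "dz": 0.15, "wx": 0, "wy": 0, "wz": 0, "grip": 0.2}, {"dx": 0, "dy": 0, "dz": 0, "wx": 0, "wy": 0, "wz": 0, "grip": 0.2}, {"dx": 0, "dy": 0, "dz": 0, "wx": 0, "wy": 0, "wz": 0, "grip": 0.2}]'

```text
time_s: 54.1
ee_pos: [0.4645, -0.3109, 0.0185]
tool_rot: [-3.142, 0.0, 1.438]
ft_force: [-0.1, 0.3, -0.4]
grip_width: 0.0338
gripper_force: 59.9
```

Lower another 0.8 mm, release, and retreat up and away.

step_arm --targets '[{"dx": 0, "dy": 0, "dz": 0.08, "wx": 0, "wy": 0, "wz": 0, "grip": 0.2}, {"dx": 0, "dy": 0, "dz": 0, "wx": 0, "wy": 0, "wz": 0, "grip": 0.2}, {"dx": 0, "dy": 0, "dz": 0, "wx": 0, "wy": 0, "wz": 0, "grip": 1}, {"dx": 0, "dy": 0, "dz": 0, "wx": 0, "wy": 0, "wz": 0, "grip": 1}, {"dx": 0, "dy": 0, "dz": 0, "wx": 0, "wy": 0, "wz": 0, "grip": 1}, {"dx": 0, "dy": 0, "dz": 0, "wx": 0, "wy": 0, "wz": 0, "grip": 1}, {"dx": 0, "dy": 0, "dz": 0, "wx": 0, "wy": 0, "wz": 0, "grip": 1}, {"dx": 0, "dy": 0, "dz": 0, "wx": 0, "wy": 0, "wz": 0, "grip": 1}, {"dx": 0, "dy": 0, "dz": -1, "wx": 0, "wy": 0, "wz": 0, "grip": 1}, {"dx": 0, "dy": 0, "dz": -3, "wx": 0, "wy": 0, "wz": 0, "grip": 1}, {"dx": 0, "dy": 0, "dz": -4, "wx": 0, "wy": 0, "wz": 0, "grip": 1}, {"dx": 0, "dy": 0, "dz": -4, "wx": 0, "wy": 0, "wz": 0, "grip": 1}]'

```text
time_s: 55.1
ee_pos: [0.4635, -0.31, 0.1384]
tool_rot: [-3.139, -0.001, 1.438]
ft_force: [0.6, -0.1, 1.2]
grip_width: 0.0853
gripper_force: 0.0
```

step_arm --targets '[{"dx": 2, "dy": 0, "dz": -3, "wx": 0, "wy": 0, "wz": 0, "grip": 1}, {"dx": 3, "dy": 0, "dz": -2, "wx": 0, "wy": 0, "wz": 0, "grip": 1}, {"dx": 3.8, "dy": 0, "dz": 0, "wx": 0, "wy": 0, "wz": 0, "grip": 1}, {"dx": 3.8, "dy": 0, "dz": 0, "wx": 0, "wy": 0, "wz": 0, "grip": 1}, {"dx": 3.8, "dy": 0, "dz": 0, "wx": 0, "wy": 0, "wz": 0, "grip": 1}, {"dx": 3.8, "dy": 0, "dz": 0, "wx": 0, "wy": 0, "wz": 0, "grip": 1}, {"dx": 3.8, "dy": 0, "dz": 0, "wx": 0, "wy": 0, "wz": 0, "grip": 1}, {"dx": 3, "dy": 0, "dz": 0, "wx": 0, "wy": 0, "wz": 0, "grip": 1}, {"dx": 2, "dy": 0, "dz": 0, "wx": 0, "wy": 0, "wz": 0, "grip": 1}, {"dx": 0, "dy": 0, "dz": 0, "wx": 0, "wy": 0, "wz": 0, "grip": 1}, {"dx": 0, "dy": 0, "dz": 0, "wx": 0, "wy": 0, "wz": 0, "grip": 1}]'

```text
time_s: 56.02
ee_pos: [0.503, -0.0226, 0.1884]
tool_rot: [3.141, 0.0, 1.441]
ft_force: [0.2, -0.3, -0.1]
grip_width: 0.0856
gripper_force: 0.0
```

```bash
python3 - <<'E'
from h import *
cups(.04); go(.46,-.1,.2,82.4)
im,d,c=grab('scene'); cv2.imwrite('pics/end.png',cv2.resize(im[...,::-1],(800,600),interpolation=cv2.INTER_CUBIC))
P=cloud(c,d);m=(d>0)&(abs(P[...,2]-.008)<.005)&(P[...,1]>.15)&(P[...,1]<.52)&(P[...,0]>.4)&(P[...,0]<.62)&(cv2.cvtColor(im,cv2.COLOR_RGB2HSV)[...,1]<60)
q=P[m];print(m.sum(),np.median(q[:,2]),np.linalg.lstsq(np.c_[q[:,:2],np.ones(len(q))],q[:,2],rcond=None)[0])
E
```

```text
top 87 [ 0.5367 -0.3723  0.04  ] [0.031 0.031 0.   ]
top 92 [ 0.4986 -0.3095  0.04  ] [0.031 0.033 0.   ]
scene 81 [ 0.5011 -0.3062  0.04  ] [0.024 0.026 0.   ]
scene 73 [ 0.5401 -0.368   0.04  ] [0.02  0.024 0.   ]
t 56.1 pos [ 0.5029 -0.024   0.1881] rpy [1.7998e+02 4.0000e-02 8.2400e+01] w 0.0855 F [-0.1  0.5 -0.7] q [ -6.  -2. 115.  -0.  66.   2.]
  dx,dy,dz cm [-8.1  -3.25 -1.19] wz -0.0
2301 0.007626902935367366 [-8.63587368e-05  2.04624281e-03  7.01646587e-03]
```

View pics/end.png

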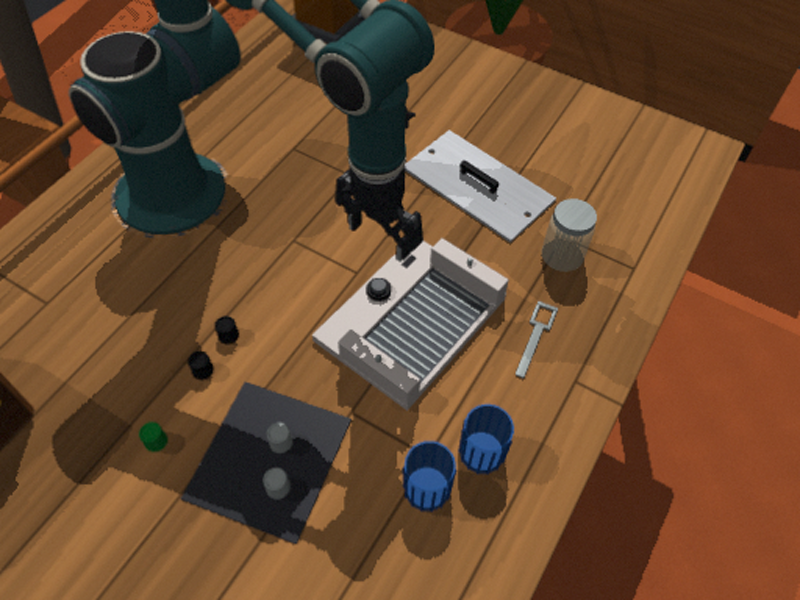

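Both cups stand upright on the slate at (278,437) and (277,484). One was knocked 35 mm aside but is well inside the slate. The cover lies flat on the trolley, the bay is empty and the bystanders are in place.

```bash
python3 -c "
from h import *
print(manip.finish_job())"
```

```text
the job is handed in; nothing more can be done
None
```

The job is handed in at about 56 s: both cups present went into the bay, the cover sat flush, and start was pressed fully and sprang back. The cover now lies flat on the trolley and both cups stand mouth down on the slate, one of them knocked about 35 mm aside after I set it down.

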